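# Press a sample cell's plug home in the locking press

### The arm

A 6-joint arm with a two-finger parallel gripper is mounted at the origin on a cart in front of the work surface, level with it; the furniture and walls round the work are solid. World frame = base frame: x ahead of the robot, y to its left, z up, the work surface at z = 0. Lengths are in m, angles in degrees, forces in N, time in s.
With the tool pointing down it reaches from about 0.3 to 0.85 m from the base axis. Payload 4.2 kg.
Tool frame: the origin (TCP) lies at the very end of the fingers, on their centre line; the grasp point (between the pads) lies 19 mm behind it; z points along the fingers, y is the direction in which the jaws open and shut (so a half turn about z gives the same grasp; the last joint's range is limited). The gripper opens to 91 mm and grips with 3 to 60 N. Pads are 32 mm wide; open, the fingers measure 118 mm over their backs; the gripper's body (76 mm by 178 mm) begins 60 mm behind the grasp point.
Start: joints at [-70.76, 18.312, 89.639, -0, 72.044, -1.146], TCP at [0.2, -0.539, 0.187] pointing down, gripper open.
Joint ranges: [-177.97, 177.97], [-48.28, 115.42], [12.27, 149.76], [-77.06, 257.06], [2.81, 150.46], [-146.56, 146.56]. Speed limits (degrees/s): [147.25, 147.25, 180, 180, 180, 180].

### API

Orientations are given as [roll, pitch, yaw] about the fixed x, y, z axes, in that order (R = Rz(yaw) Ry(pitch) Rx(roll)).
In Python, from cell import env gives the robot as it stands.
- The arm moves only by the tool play_rows, never from a script. Its argument "deltas" is a list of rows, each an object of numbers: "tx", "ty", "tz": the shift along the tool's x, y, z in m; "wx", "wy", "wz": the turn, a rotation vector about the tool's x, y, z in rad; "hand": the finger opening in m, from 0 to 0.0912. A call has 1 to 20 rows; each row is the pose to reach, as a shift and turn from the pose commanded when the call began, along the tool's axes at that moment; what a row does not reach only later rows make up. A row lasts 1/8 s, in which the tool goes at most 62.5 mm and 10.7 degrees, less where a joint would pass 70% of its speed; a pose out of reach is approached as far as the arm can. A call with a gripper value outside its range is refused whole. The fingers move at their own pace and stop on an object; "squeeze" is the grip in N (left out, the last holds). Time passes only in rows, so rows that repeat a pose let the fingers close. It gives the time, the measured TCP pose, the force and the opening at its end, in the units of the state.
- env.state(): the state, without advancing time (a new reading comes with each control period).
- env.snapshot(name): name is "scene" or "top" or "wrist"; returns a dict with "frame" (384x512x3 uint8, blue, green, red), "range_z" (384x512 float32, m along the optical axis (not along the pixel's ray), 0 where there is no reading), "intrinsics" (3x3 intrinsics, pixels), "view" (4x4, takes a point from world to camera coordinates); the wrist camera has in their place "tool_from_camera" (4x4, takes a point from camera to tool coordinates, whose origin is the TCP and whose axes are the flange's). Camera axes: x right, y up, looking along -z (the intrinsics and any distortion apply to the point x, -y, -z); pixel columns grow to the right and rows downward; lengths in m; the calibration is good to about 2 mm. The wrist camera is an equidistant fisheye: a pixel r from the principal point sees the ray r / f radians off the axis. A picture is of the moment at which its call begins: read the wrist's pose just before it.
- env.sign_off(): hands the job in, once; it reports no verdict.
The state is a dict: "t": time; "joint_pos": joint angles; "dq": joint speeds; "tau": joint torques, N m; "ee_pos": TCP position; "eef_rot": TCP orientation; "contact_force": force on the tool from outside, world axes, zero at the start; "ft_torque": the same for the moment, N m; "finger_gap": finger opening in m.
Only numpy, scipy, OpenCV 4.12 (cv2) and the standard library are available. Lean on these libraries where they do the work, as an engineer would, in place of code of your own. Each camera call takes 0.05 s, during which the arm holds its last target.

### The job

Set the aluminium sample cell down in the cradle of the locking press with its white plug facing the moving jaw. Push the handle round with closed fingers, without gripping it, until the linkage snaps over centre and stays locked on its own with the plug pressed in flush - feel for that point and do not force the handle hard against its stop - then take the hand off it. Finally flick the release lever by its tab, leaving the handle alone, so that the press springs open and the cell stands free in the cradle, and do not disturb the other glassware.

Things in the scene. Friction and masses are not known exactly. Their poses are not given: they have to be found in the camera images.
- cell: Loose aluminium block with rounded edges, 26 (x) x 40 (y) x 40 (z) mm, about 0.18 kg, with a round white plug 14 mm across standing out of the middle of its +y end (20 mm above its underside). Origin: centre of its underside; z up. It starts on the worktop, right of the press.
- plug (a joint): How far the plug has been pushed into the cell, in m: about 0 to 0.0015 at the start, when it stands out 8 to 6.5 mm, and 0.008 when flush with the cell's end. It slides stiffly (about 20 N) and stays where it is pushed.
- press: Locking press: a plier linkage lying flat on a grey base plate, 150 x 245 x 12 mm, fixed to the worktop. Origin on the worktop; z up, y from the fixed jaw (anvil) towards the handle pivot. The anvil's face is at y = -130 mm, its top at z = 66 mm. Nothing beside the cradle, in x, is taller than 44 mm. The guide of the moving jaw's ram rises to z = 73 mm at y = -45 to -27 mm.
- cradle (a point): Middle of the cradle's floor, at (0, -110, 30) mm in the press frame and 30 mm above the worktop. Two low flared cheeks, 30 mm apart in x at the floor and 37 mm at their tops (z = 43 mm), stand beside it. A cell that stands against the anvil has its origin at this point; its +y (plug) end must look to press +y, the moving jaw.
- jaw_face (a point): Centre of the moving jaw's flat face, a steel disc 24.5 mm across, 50 mm above the worktop. It goes to press -y as the handle closes: y = -64 mm in the press frame when open, as at the start, -90 mm when it has pressed the plug flush. The jaw is sprung, so it then stands still while the linkage goes over centre.
- handle: Handle bar of the press: steel, dark rubber sleeve 80 mm long, 16 thick, 24 high (z = 38 to 62 mm). Origin on the pivot axis at worktop height; the bar runs along its own -x to 160 mm from there. It swings level, counter-clockwise from above, to close: at first it points about to press +y (within 35 degrees), when locked about along press -x. Pressing it with more than 20 N is too hard.
- handle_pivot (a point): Pivot axis of the handle, at (0, 41) mm in the press frame. The bar is clamped on its hub at an angle that differs each time, and swings slack on it for up to 26 degrees before it bites, so where it locks is not known beforehand: after 64 to 93 degrees of swing, pointing from 8 degrees on the cradle's side to 28 degrees on the other side of press -x.
- handle_grip (a point): Middle of the rubber sleeve, 125 mm from the pivot, 50 mm above the worktop: where to push. After the slack it takes 2 to 8 N while the plug slides in; then the push fades to nothing at dead centre, and about 3 degrees further the bar, snapping ahead of the finger, meets its rigid stop and stays there.
- release_lever (a joint): Angle of the release lever in rad, 0 at rest, up to 0.40; a weak spring returns it. Clockwise seen from above (its tab moves to press +y) is positive. From about 0.1 it bears on the locked linkage (a few N at the tab) and by about 0.3 it has tipped it back over centre.
- release_tab (a point): Middle of the upright steel tab on the release lever's end, 12 (along press x) x 8 (along press y) mm, z = 28 to 58 mm, point 45 mm above the worktop. Push its -y side towards press +y by 15 to 30 mm. The lever's pivot is at (-15, 0) mm in the press frame, 87 mm from the tab.
- amber_flask: Bystander: small conical glass flask with amber broth, 52 x 52 x 85 mm, behind the gap between cell and press. Origin under its centre.
- foil_flask: Bystander: foil-wrapped flask, 58 x 60 x 131 mm, behind and left of the press. Origin under its centre.
- bulb: Bystander: rubber pipette bulb standing on its base, 51 x 51 x 76 mm, behind and right of the cell. Origin under its centre.
There are look-alikes about, which are no part of the job. There is more than one size of the cell; the job needs the middle-sized.

How it is judged (in metres and radians):
On the way, in this order (a step that is already met when the one before it is completed fails the run):
1. the cell stands in the cradle, plug towards the moving jaw, let go of (x of cell in the frame of press between -0.0045 and 0.0045 m and y of cell in the frame of press between -0.113 and -0.096 m and z of cell in the frame of press between 0.027 and 0.033 m and angle between the y axis of cell and the y axis of press, either way round below 0.12 rad and angle between cell's own z axis and vertical below 0.08 rad and contact force between the fingers and cell below 0.2 N and y of jaw_face in the frame of cell above 0.02 m), for 0.2 s.
2. the press is locked: with no finger on the handle the jaw still grips the cell with over 15 N, the plug flush (value of joint plug above 0.0068 m and contact force between jaw and cell above 15 N and contact force between the fingers and handle below 0.2 N), for 0.4 s.
3. the release lever is moved while the press is still locked and the handle is not touched (value of joint release_lever above 0.05 rad and contact force between jaw and cell above 10 N and contact force between the fingers and handle below 0.2 N).
4. the lever tips the linkage back over centre and the jaw lets go, the handle not touched (value of joint release_lever above 0.1 rad and contact force between jaw and cell below 0.5 N and contact force between the fingers and handle below 0.2 N).
At the end, for the whole second after the job is handed in: The cell stands at rest and upright in the cradle, plug towards the jaw (4.5 mm across, within 14 mm of the anvil, 0.12 rad in line); the plug is in by over 6.8 of 8 mm; the jaw has let go and stands over 1.5 mm back from the flush position; the lever is back at rest (under 0.05 rad) (x of cell in the frame of press between -0.0045 and 0.0045 m and y of cell in the frame of press between -0.113 and -0.096 m and z of cell in the frame of press between 0.027 and 0.033 m and angle between the y axis of cell and the y axis of press, either way round below 0.12 rad and angle between cell's own z axis and vertical below 0.08 rad and value of joint plug above 0.0068 m and contact force between jaw and cell below 0.5 N and y of jaw_face in the frame of press above -0.0885 m and value of joint release_lever below 0.05 rad and linear speed of cell below 0.02 m/s); the robot touches nothing.
It fails at once if a finger presses the handle with over 20 N (gripped, or forced against its stop) (contact force between the fingers and handle above 20 N).
It fails at once if a bystander is pushed over 20 mm or tipped (distance of any of amber_flask, foil_flask, bulb from where it was at the start of the episode above 0.02 m or angle between any of amber_flask, foil_flask, bulb's own z axis and vertical above 0.35 rad).
It also fails if it takes over 72 s, if anything falls off the work surface, if the arm or the gripper's body presses on something with over 40 N, if the wrist force passes 120 N, or if a joint passes its speed limit or range.

## Working session

There is one attempt and no reset: what is moved stays moved. The work goes in short steps, Python scripts to look and compute and a tool call to move; the robot and the scene stay as the last step left them, time stands still between calls to the robot, and variables do not carry over. Pictures are saved under pics/ and viewed, and the job is handed in when it is done.

Besides the shell and the picture viewer there is one more tool, called after "Request:" by a JSON object that holds its "name" and its "arguments", one argument or row to a line. play_rows: Moves the arm, as the interface text tells. Its arguments: {"type":"object","properties":{"deltas":{"type":"array"},"squeeze":{"type":"number"}},"required":["deltas"]}

```bash
ls; mkdir -p pics
python3 - <<'E'
from cell import env
import cv2,pickle
print(env.state())
for n in ["scene","top","wrist"]:
    s=env.snapshot(n); pickle.dump(s,open(f'/tmp/{n}0.pkl','wb'))
    cv2.imwrite(f'pics/{n}0.png',s['frame'])
    print(n,s['intrinsics'],s.get('view',s.get('tool_from_camera')),s.keys())
E
```

```text
pics
{'t': 0.0, 'joint_pos': array([-7.07614464e+01,  1.83511514e+01,  8.97069253e+01,  1.81780448e-04,
        7.20429978e+01, -1.14691976e+00]), 'dq': array([-0.03320639,  0.01287953, -0.07436643,  0.08257936,  0.00415533,
       -0.03942754]), 'tau': array([-2.36419393e-03, -4.12473750e+01, -2.31973851e+01,  7.23420689e-02,
        4.55966697e-02, -1.54992058e-04]), 'ee_pos': array([ 0.20010184, -0.5384672 ,  0.18592171]), 'eef_rot': array([-1.79898949e+02, -2.19591673e-03,  2.03854152e+01]), 'contact_force': array([-0.37520614,  0.40622505, -0.50509782]), 'ft_torque': array([-0.00964227,  0.02005798, -0.00754131]), 'finger_gap': 0.091389694853856}
scene [[480.83362808   0.         250.50011973]
 [  0.         480.83362808 190.88640211]
 [  0.           0.           1.        ]] [[-0.68126366 -0.73200843 -0.00659459  0.36218086]
 [ 0.46071879 -0.43574637  0.77321621 -0.3354104 ]
 [-0.56887435  0.52372585  0.6341082  -1.10947092]
 [ 0.          0.          0.          1.        ]] dict_keys(['frame', 'range_z', 'intrinsics', 'view'])
top [[377.62234444   0.         254.81696347]
 [  0.         377.62234444 191.8036175 ]
 [  0.           0.           1.        ]] [[ 0.02289974 -0.99971858 -0.00619382 -0.03904512]
 [ 0.99396186  0.022102    0.10747707 -0.56328639]
 [-0.10730993 -0.00861762  0.99418827 -1.2830694 ]
 [ 0.          0.          0.          1.        ]] dict_keys(['frame', 'range_z', 'intrinsics', 'view'])
wrist [[297.31863964   0.         260.89235721]
 [  0.         297.31863964 192.17689656]
 [  0.           0.           1.        ]] [[-7.55174750e-04  9.69033140e-01  2.46929553e-01  6.89170512e-02]
 [ 9.99999714e-01  7.21115244e-04  2.28364587e-04 -1.31830358e-03]
 [ 4.32281877e-05  2.46929655e-01 -9.69033407e-01 -1.98062333e-01]
 [ 0.00000000e+00  0.00000000e+00  0.00000000e+00  1.00000000e+00]] dict_keys(['frame', 'range_z', 'intrinsics', 'tool_from_camera'])
```

View pics/scene0.png

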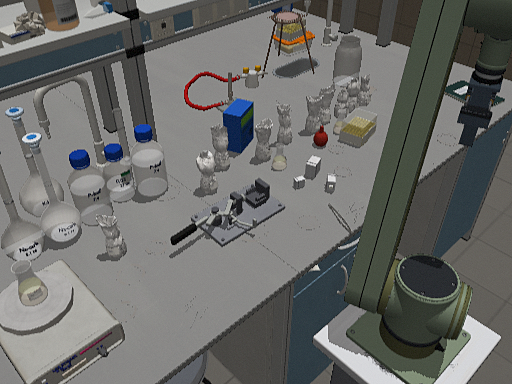

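View pics/top0.png

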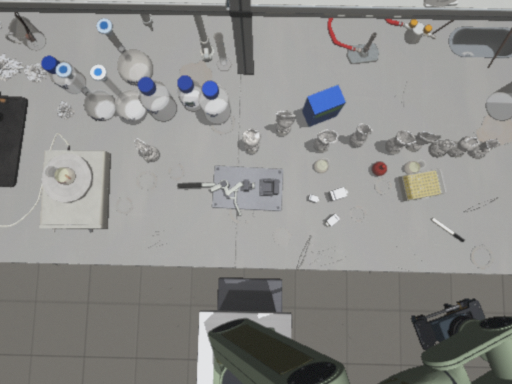

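View pics/wrist0.png

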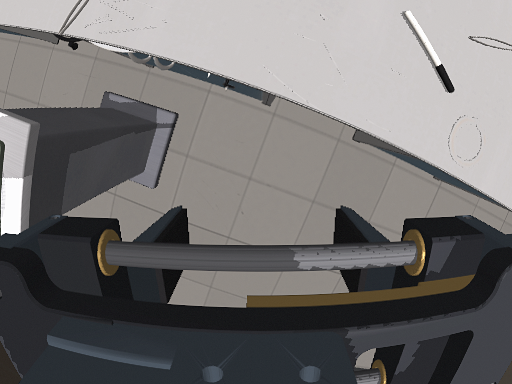

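```bash
cat > h.py <<'E'
import numpy as np,cv2,pickle
def world(s,u,v,z=None):
    K=s['intrinsics'];V=s['view'];Vi=np.linalg.inv(V)
    x=(u-K[0,2])/K[0,0];y=(v-K[1,2])/K[1,1]
    d=np.array([x,-y,-1.0])
    if z is None:
        r=s['range_z'][int(round(v)),int(round(u))]
        return (Vi@np.append(d*r,1))[:3]
    c=Vi[:3,3];D=Vi[:3,:3]@d
    return c+D*(z-c[2])/D[2]
def proj(s,P):
    K=s['intrinsics'];p=s['view']@np.append(P,1);
    return np.array([K[0,2]+K[0,0]*p[0]/-p[2],K[1,2]+K[1,1]*-p[1]/-p[2]])
def cloud(s):
    K=s['intrinsics'];Vi=np.linalg.inv(s['view']);r=s['range_z']
    v,u=np.mgrid[:r.shape[0],:r.shape[1]]
    p=np.stack([(u-K[0,2])/K[0,0]*r,-(v-K[1,2])/K[1,1]*r,-r,np.ones_like(r)],-1)
    return (p@Vi.T)[...,:3]
def crop(s,u0,v0,u1,v1,k,name):
    im=s['frame'][v0:v1,u0:u1]
    im=cv2.resize(im,None,fx=k,fy=k,interpolation=cv2.INTER_CUBIC)
    for u in range((u0//10+1)*10,u1,10):
        cv2.putText(im,str(u),((u-u0)*k,8),0,.35,(0,0,255));cv2.line(im,((u-u0)*k,10),((u-u0)*k,14),(0,0,255))
    for v in range((v0//10+1)*10,v1,10):
        cv2.putText(im,str(v),(0,(v-v0)*k),0,.35,(0,0,255))
    cv2.imwrite(name,im)
E
python3 - <<'E'
from h import *
t=pickle.load(open('/tmp/top0.pkl','rb'));s=pickle.load(open('/tmp/scene0.pkl','rb'))
crop(t,170,150,360,240,4,'pics/tc0.png')
crop(s,165,140,350,255,4,'pics/sc0.png')
E
```

```text
(no output)
```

View pics/tc0.png

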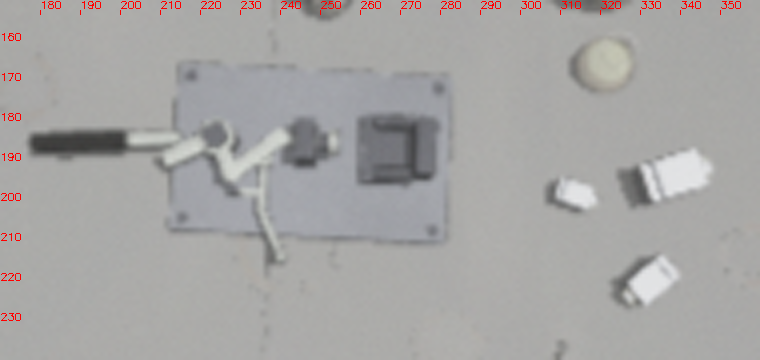

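View pics/sc0.png

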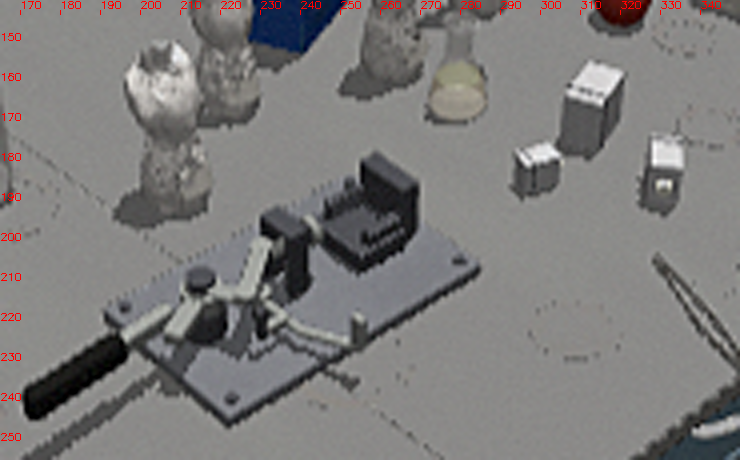

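Run:
```python
from h import *
t=pickle.load(open('/tmp/top0.pkl','rb'));s=pickle.load(open('/tmp/scene0.pkl','rb'))
for n,c in (('top',t),('scene',s)):
    P=cloud(c).reshape(-1,3)
    tb=P[(abs(P[:,0]-.5)<.3)&(abs(P[:,1])<.4)&(abs(P[:,2])<.01)]; print(n,'table z',np.median(tb[:,2]))
C=cloud(t)
for nm,(u0,v0,u1,v1) in dict(mid=(320,210,343,230),small=(304,190,322,206),big=(320,182,352,206)).items():
    Q=C[v0:v1,u0:u1].reshape(-1,3); print(nm,np.percentile(Q[:,2],[50,90,98]))
    top=Q[Q[:,2]>np.percentile(Q[:,2],98)-.008]
    r=cv2.minAreaRect((top[:,:2]*1000).astype(np.float32)); print(len(top),r)
# plate
Q=C[160:216,205:286].reshape(-1,3);pl=Q[(Q[:,2]>.006)&(Q[:,2]<.018)]
print('plate',len(pl),cv2.minAreaRect((pl[:,:2]*1000).astype(np.float32)))
for u,v in((214,166),(282,168.5),(280.5,210.5),(211.5,207.5)): print(world(t,u,v,.012)*1000)
for u,v in((326,225),(332,220),(323,166),(239,215),(177.5,185.5),(196,185.5),(222,183.5)): print(u,v,world(t,u,v)*1000)
for nm,(u,v) in dict(tab=(252,220.5)).items(): print(nm,world(s,u,v)*1000)
print('hand sleeve ends z50',world(t,177.5,185.5,.062)*1000,world(t,202,185.3,.062)*1000)
```

```text
top table z -0.0008745626552266739
scene table z 0.0011723908115733872
mid [0.00045028 0.03939101 0.04302739]
88 ((443.5254211425781, -179.12918090820312), (33.936004638671875, 283.8896789550781), 15.0339994430542)
small [2.07352217e-05 3.02767653e-02 3.39334027e-02]
55 ((496.2235412597656, -135.70457458496094), (31.0284481048584, 242.6827392578125), 29.427534103393555)
big [0.00020144 0.05104432 0.05452022]
146 ((506.60052490234375, -182.5305938720703), (35.722923278808594, 332.549560546875), 23.825830459594727)
plate 2122 ((590.4102172851562, 10.311508178710938), (174.21697998046875, 277.21221923828125), 0.006326958537101746)
[655.01038525 121.0210567   12.        ]
[ 651.28954233 -120.69775937   12.        ]
[ 502.07734333 -117.70384618   12.        ]
[507.15921606 124.70766845  12.        ]
326 225 [ 455.3818426  -279.688886     -2.05943389]
332 220 [ 471.91243102 -292.72535952   38.98145815]
323 166 [ 654.13767024 -257.11350387   63.28452407]
239 215 [480.97442825  25.14646018  57.33841082]
177.5 185.5 [576.32760545 237.01288942  61.93871827]
196 185.5 [577.76995609 174.05937712  61.54608295]
222 183.5 [586.29691808  85.53283327  63.80562327]
tab [522.95715804   2.00618223  11.93295235]
hand sleeve ends z50 [576.32023444 236.99967776  62.        ] [578.8522893 153.5807455  62.       ]
```

```bash
cat >> h.py <<'E'
from scipy.spatial.transform import Rotation as Ro
def delta(st,pos,yaw):
    R=Ro.from_euler('xyz',st['eef_rot'],degrees=True)
    d=R.inv().apply(np.array(pos)-st['ee_pos'])
    w=(R.inv()*Ro.from_euler('xyz',[180,0,yaw],degrees=True)).as_rotvec()
    print('t',st['t'],'ee',st['ee_pos'].round(4),st['eef_rot'].round(2),'F',st['contact_force'].round(2),'gap',round(st['finger_gap'],4))
    print('d',d.round(4),'w',w.round(4),'rows',max(np.linalg.norm(d)/.0625,np.linalg.norm(w)/.187))
E
python3 - <<'E'
from h import *
from cell import env
delta(env.state(),[.50,-.15,.30],90)
E
```

```text
t 0.15 ee [ 0.2002 -0.5386  0.1861] [-179.92   -0.     20.38] F [0.71 0.09 0.31] gap 0.0913
d [ 0.4164 -0.26   -0.1135] w [-1.100e-03 -9.000e-04 -1.215e+00] rows 8.06194674722379
```

Request:
{"name": "play_rows", "arguments": {
  "deltas": [
    {"tx": 0.0, "ty": 0.0, "tz": -0.06},
    {"tx": 0.416, "ty": -0.26, "tz": -0.114, "wz": -1.215},
    {"tx": 0.416, "ty": -0.26, "tz": -0.114, "wz": -1.215},
    {"tx": 0.416, "ty": -0.26, "tz": -0.114, "wz": -1.215},
    {"tx": 0.416, "ty": -0.26, "tz": -0.114, "wz": -1.215},
    {"tx": 0.416, "ty": -0.26, "tz": -0.114, "wz": -1.215},
    {"tx": 0.416, "ty": -0.26, "tz": -0.114, "wz": -1.215},
    {"tx": 0.416, "ty": -0.26, "tz": -0.114, "wz": -1.215},
    {"tx": 0.416, "ty": -0.26, "tz": -0.114, "wz": -1.215},
    {"tx": 0.416, "ty": -0.26, "tz": -0.114, "wz": -1.215},
    {"tx": 0.416, "ty": -0.26, "tz": -0.114, "wz": -1.215},
    {"tx": 0.416, "ty": -0.26, "tz": -0.114, "wz": -1.215}
  ]
}}

```text
invalid input at $.deltas[0]: expected keys tx, ty, tz, wx, wy, wz, hand
```

Run:
```python
from cell import env
import cv2,pickle
st=env.state(); s=env.snapshot('wrist'); s['st']=st; pickle.dump(s,open('/tmp/w1.pkl','wb'))
cv2.imwrite('pics/w1.png',cv2.resize(s['frame'],(768,576),interpolation=cv2.INTER_CUBIC)); print(st)
```

```text
{'t': 0.15, 'joint_pos': array([-7.07606368e+01,  1.83441579e+01,  8.96887679e+01,  1.36878210e-03,
        7.20432523e+01, -1.14467318e+00]), 'dq': array([-0.02761638, -0.13596383, -0.20232174, -0.02439905, -0.07149485,
        0.01113307]), 'tau': array([-6.39160608e-04, -4.12776840e+01, -2.32154310e+01,  7.28315441e-02,
        4.33619739e-02, -9.76088586e-05]), 'ee_pos': array([ 0.20016772, -0.53860961,  0.18611482]), 'eef_rot': array([-1.79923863e+02, -2.82309443e-03,  2.03836117e+01]), 'contact_force': array([0.71288242, 0.09045172, 0.30528997]), 'ft_torque': array([ 0.00532737,  0.02752189, -0.0682824 ]), 'finger_gap': 0.09133226128684506}
```

View pics/w1.png

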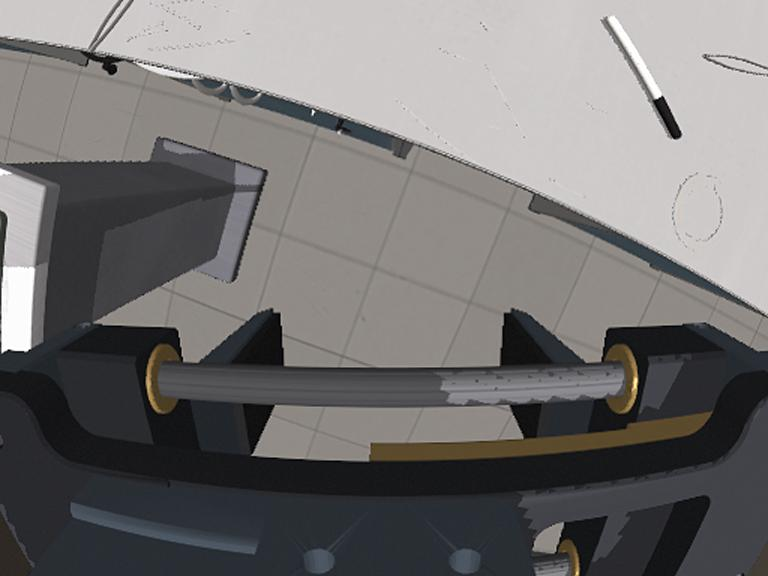

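Request:
{"name": "play_rows", "arguments": {
  "deltas": [
    {"tx": 0.05, "ty": -0.03, "tz": -0.05, "wx": 0, "wy": 0, "wz": -0.15, "hand": 0.091},
    {"tx": 0.416, "ty": -0.26, "tz": -0.114, "wx": 0, "wy": 0, "wz": -1.215, "hand": 0.091},
    {"tx": 0.416, "ty": -0.26, "tz": -0.114, "wx": 0, "wy": 0, "wz": -1.215, "hand": 0.091},
    {"tx": 0.416, "ty": -0.26, "tz": -0.114, "wx": 0, "wy": 0, "wz": -1.215, "hand": 0.091},
    {"tx": 0.416, "ty": -0.26, "tz": -0.114, "wx": 0, "wy": 0, "wz": -1.215, "hand": 0.091},
    {"tx": 0.416, "ty": -0.26, "tz": -0.114, "wx": 0, "wy": 0, "wz": -1.215, "hand": 0.091},
    {"tx": 0.416, "ty": -0.26, "tz": -0.114, "wx": 0, "wy": 0, "wz": -1.215, "hand": 0.091},
    {"tx": 0.416, "ty": -0.26, "tz": -0.114, "wx": 0, "wy": 0, "wz": -1.215, "hand": 0.091},
    {"tx": 0.416, "ty": -0.26, "tz": -0.114, "wx": 0, "wy": 0, "wz": -1.215, "hand": 0.091},
    {"tx": 0.416, "ty": -0.26, "tz": -0.114, "wx": 0, "wy": 0, "wz": -1.215, "hand": 0.091},
    {"tx": 0.416, "ty": -0.26, "tz": -0.114, "wx": 0, "wy": 0, "wz": -1.215, "hand": 0.091}
  ]
}}

```text
t: 1.58
ee_pos: [0.4987, -0.1515, 0.3004]
eef_rot: [-179.9, 0.0, 89.9]
contact_force: [-0.2, 0.6, 0.3]
finger_gap: 0.0907
```

Run:
```python
from cell import env
import cv2,pickle
st=env.state(); s=env.snapshot('wrist'); s['st']=st; pickle.dump(s,open('/tmp/w1.pkl','wb'))
cv2.imwrite('pics/w1.png',cv2.resize(s['frame'],(768,576),interpolation=cv2.INTER_CUBIC)); print(st)
```

```text
{'t': 1.575, 'joint_pos': array([-1.81330460e+01,  1.04995807e+01,  8.41558429e+01, -4.52758424e-02,
        8.54038174e+01, -1.80391652e+01]), 'dq': array([-0.57318007, -0.15443258, -0.09526981,  0.26839567, -0.02017514,
        0.14028898]), 'tau': array([ 6.21364899e-01, -3.49845886e+01, -2.47687554e+01,  9.46359057e-02,
        5.19182591e-02, -2.43809678e-03]), 'ee_pos': array([ 0.49865957, -0.15150524,  0.30036748]), 'eef_rot': array([-1.79929696e+02,  2.45628879e-02,  8.99097857e+01]), 'contact_force': array([-0.2087047 ,  0.60668475,  0.34699502]), 'ft_torque': array([-0.0145325 , -0.08444395, -0.06885147]), 'finger_gap': 0.0906649084520115}
```

View pics/w1.png

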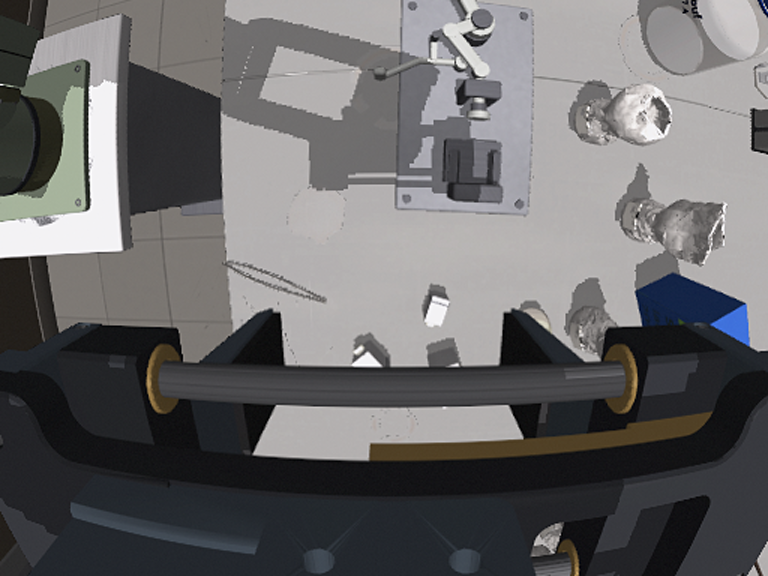

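```bash
cat >> h.py <<'E'
def wray(s,u,v):
    K=s['intrinsics'];x=u-K[0,2];y=v-K[1,2];r=np.hypot(x,y);th=r/K[0,0]
    d=np.array([np.sin(th)*x/r,-np.sin(th)*y/r,-np.cos(th)])
    T=s['tool_from_camera'];R=Ro.from_euler('xyz',s['st']['eef_rot'],degrees=True).as_matrix()
    return R@T[:3,3]+s['st']['ee_pos'], R@T[:3,:3]@d, d
def wworld(s,u,v,z=None):
    c,D,d=wray(s,u,v)
    if z is None:
        r=s['range_z'][int(round(v)),int(round(u))]
        return c+D*r/-d[2]
    return c+D*(z-c[2])/D[2]
def wproj(s,P):
    T=s['tool_from_camera'];R=Ro.from_euler('xyz',s['st']['eef_rot'],degrees=True).as_matrix()
    p=R.T@(np.array(P)-s['st']['ee_pos']);p=np.linalg.inv(T)@np.append(p,1)
    th=np.arctan2(np.hypot(p[0],p[1]),-p[2]);a=np.array([p[0],-p[1]]);a/=np.linalg.norm(a)
    return s['intrinsics'][:2,2]+a*th*s['intrinsics'][0,0]
E
python3 - <<'E'
from h import *
s=pickle.load(open('/tmp/w1.pkl','rb'))
crop(s,230,0,370,145,5,'pics/wc1.png')
crop(s,220,180,370,250,5,'pics/wc2.png')
E
```

```text
(no output)
```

View pics/wc1.png

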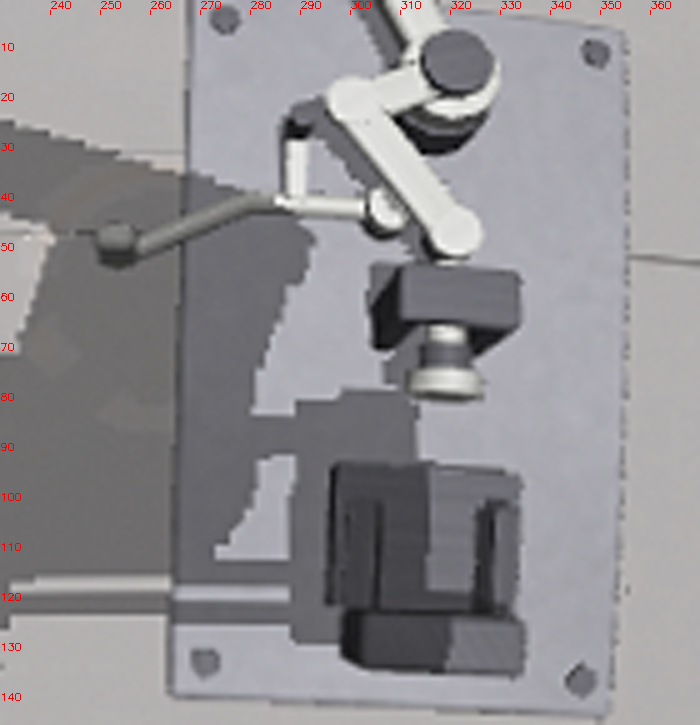

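View pics/wc2.png

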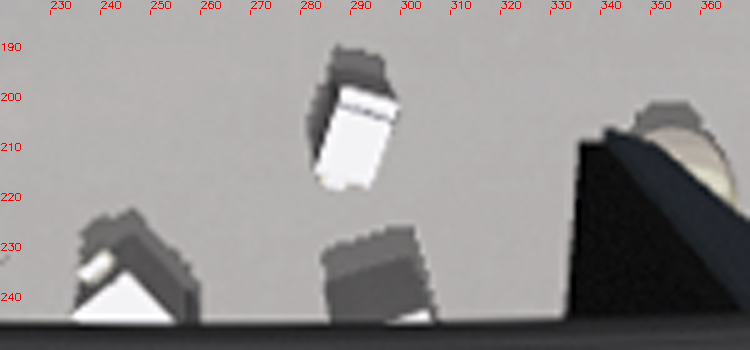

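Run:
```python
from h import *
s=pickle.load(open('/tmp/w1.pkl','rb'))
for n,u,v,z in [('BL',263.6,139,.012),('BR',351,143,.012),('TR',354.6,6.6,.012)]: print(n,(wworld(s,u,v,z)*1000).round(1))
for n,u,v in [('hub',321.4,12.4),('jaw',319.3,75),('tab',253.5,47.5),('anv',318,128),('anvL',300,128),('anvR',333,128),('guide',322,59),('floor',318,105)]: 
  print(n,(wworld(s,u,v)*1000).round(1), s['range_z'][int(v),int(u)])
for v in range(90,140,2): print(v,(wworld(s,318,v)*1000).round(1),end=' ')
print()
for u in range(290,340,2): print(u,(wworld(s,u,130)*1000).round(0),end=' ')
```

```text
BL [ 502.  -115.7   12. ]
BR [ 649.3 -120.    12. ]
TR [657.8 120.7  12. ]
hub [587.7  83.1  65.1] 0.37911245
jaw [583.3 -15.7  62.1] 0.4064823
tab [487.1  25.5  57. ] 0.39948803
anv [581.2 -94.8  65.5] 0.4227757
anvL [557.7 -96.2  41. ] 0.44684327
anvR [604.  -94.2  65. ] 0.4230536
guide [584.9   6.4  74.8] 0.388619
floor [587.7 -59.2  29.2] 0.44912305
90 [590.8 -33.5  12.5] 92 [591.  -36.8  11.5] 94 [587.7 -41.6  28.8] 96 [587.7 -44.8  28.8] 98 [587.4 -48.1  30.5] 100 [587.4 -51.3  30.2] 102 [587.4 -54.5  30.8] 104 [587.5 -57.7  30.2] 106 [587.8 -60.8  28.5] 108 [587.5 -64.1  30.6] 110 [587.8 -67.2  28.8] 112 [587.7 -70.4  29.7] 114 [587.7 -73.6  30. ] 116 [587.6 -76.8  30.9] 118 [587.9 -80.   29.2] 120 [588.1 -83.2  28.4] 122 [587.9 -86.4  29.7] 124 [580.8 -88.9  67.3] 126 [580.9 -91.9  66.7] 128 [581.2 -94.8  65.5] 130 [581.3 -97.8  65.3] 132 [ 581.3 -100.7   65.6] 134 [ 581.7 -103.8   64.1] 136 [ 591.4 -109.7   13.8] 138 [ 591.5 -113.    13.7] 
290 [ 545. -101.   13.] 292 [ 548. -101.   11.] 294 [ 552. -101.   11.] 296 [ 555. -101.   11.] 298 [ 557. -100.   20.] 300 [557. -99.  44.] 302 [558. -98.  62.] 304 [561. -98.  65.] 306 [563. -98.  67.] 308 [566. -98.  66.] 310 [569. -98.  67.] 312 [572. -98.  67.] 314 [575. -98.  66.] 316 [578. -98.  66.] 318 [581. -98.  65.] 320 [584. -98.  65.] 322 [587. -98.  66.] 324 [590. -98.  66.] 326 [593. -97.  65.] 328 [596. -97.  66.] 330 [599. -97.  66.] 332 [602. -97.  67.] 334 [605. -97.  66.] 336 [622. -99.  14.] 338 [626. -99.  11.]
```

Run:
```python
from h import *
from cell import env
s=pickle.load(open('/tmp/w1.pkl','rb'))
for v in (103,108,114):
  for u in range(292,338,1):
    p=wworld(s,u,v)*1000; print(p[0].round(0),p[2].round(0),end='|')
  print()
t=pickle.load(open('/tmp/top0.pkl','rb'))
print(world(t,332.5,219.5,.04)*1000,world(t,326,225,.02)*1000)
delta(env.state(),[.50,-.34,.25],120)
```

```text
548.0 12.0|550.0 13.0|551.0 13.0|553.0 14.0|553.0 27.0|554.0 29.0|556.0 30.0|557.0 31.0|557.0 41.0|559.0 43.0|560.0 44.0|562.0 43.0|563.0 44.0|565.0 42.0|567.0 36.0|570.0 30.0|572.0 29.0|573.0 30.0|575.0 30.0|577.0 28.0|578.0 30.0|580.0 30.0|581.0 32.0|583.0 29.0|584.0 31.0|586.0 30.0|587.0 32.0|589.0 31.0|591.0 31.0|592.0 30.0|594.0 30.0|595.0 31.0|597.0 31.0|598.0 32.0|599.0 36.0|600.0 39.0|601.0 41.0|602.0 44.0|603.0 45.0|605.0 44.0|607.0 43.0|609.0 43.0|618.0 11.0|620.0 11.0|621.0 13.0|623.0 12.0|
548.0 10.0|550.0 13.0|551.0 13.0|552.0 17.0|553.0 29.0|554.0 30.0|556.0 30.0|556.0 41.0|557.0 43.0|559.0 43.0|560.0 42.0|562.0 44.0|563.0 43.0|565.0 42.0|568.0 33.0|570.0 30.0|572.0 30.0|573.0 30.0|575.0 30.0|576.0 29.0|578.0 29.0|580.0 29.0|581.0 31.0|583.0 30.0|584.0 30.0|586.0 29.0|587.0 31.0|589.0 31.0|591.0 30.0|593.0 29.0|594.0 29.0|596.0 30.0|597.0 30.0|599.0 32.0|599.0 38.0|600.0 40.0|601.0 42.0|602.0 46.0|604.0 45.0|606.0 43.0|608.0 41.0|609.0 42.0|618.0 12.0|620.0 12.0|622.0 12.0|623.0 12.0|
548.0 13.0|550.0 13.0|552.0 11.0|552.0 22.0|553.0 29.0|554.0 30.0|556.0 29.0|556.0 40.0|557.0 43.0|559.0 43.0|560.0 43.0|562.0 43.0|563.0 45.0|566.0 38.0|568.0 32.0|570.0 31.0|572.0 28.0|573.0 31.0|575.0 31.0|576.0 30.0|578.0 30.0|579.0 31.0|581.0 29.0|583.0 30.0|584.0 31.0|586.0 30.0|588.0 30.0|589.0 31.0|591.0 29.0|592.0 31.0|594.0 31.0|596.0 30.0|597.0 30.0|598.0 33.0|599.0 37.0|600.0 39.0|601.0 42.0|603.0 43.0|604.0 42.0|606.0 43.0|607.0 43.0|612.0 30.0|618.0 13.0|620.0 10.0|622.0 10.0|623.0 12.0|
[ 473.61960851 -294.23097951   40.        ] [ 454.84949258 -275.69819189   20.        ]
t 1.625 ee [ 0.4986 -0.1516  0.3005] [-1.7995e+02  2.0000e-02  8.9880e+01] F [ 0.27  0.72 -0.71] gap 0.091
d [-0.1883  0.0018  0.0505] w [-1.000e-03  1.000e-04 -5.257e-01] rows 3.1202405107453575
```

Request:
{"name": "play_rows", "arguments": {
  "deltas": [
    {"tx": -0.188, "ty": 0.011, "tz": 0.05, "wx": 0, "wy": 0, "wz": -0.7, "hand": 0.091},
    {"tx": -0.188, "ty": 0.011, "tz": 0.05, "wx": 0, "wy": 0, "wz": -0.7, "hand": 0.091},
    {"tx": -0.188, "ty": 0.011, "tz": 0.05, "wx": 0, "wy": 0, "wz": -0.7, "hand": 0.091},
    {"tx": -0.188, "ty": 0.011, "tz": 0.05, "wx": 0, "wy": 0, "wz": -0.7, "hand": 0.091},
    {"tx": -0.188, "ty": 0.011, "tz": 0.05, "wx": 0, "wy": 0, "wz": -0.7, "hand": 0.091},
    {"tx": -0.188, "ty": 0.011, "tz": 0.05, "wx": 0, "wy": 0, "wz": -0.7, "hand": 0.091}
  ]
}}

```text
t: 2.38
ee_pos: [0.5101, -0.3383, 0.2512]
eef_rot: [180.0, 0.0, 129.9]
contact_force: [0.0, -0.6, -0.3]
finger_gap: 0.0911
```

Run:
```python
from cell import env
from h import *
st=env.state(); s=env.snapshot('wrist'); s['st']=st; pickle.dump(s,open('/tmp/w2.pkl','wb'))
crop(s,170,60,330,220,4,'pics/w2.png'); delta(st,[0,0,0],0)
```

```text
t 2.375 ee [ 0.5101 -0.3383  0.2512] [1.7998e+02 1.0000e-02 1.2994e+02] F [ 0.02 -0.62 -0.34] gap 0.0911
d [ 0.5869 -0.174   0.251 ] w [ 3.0000e-04 -2.0000e-04  2.2679e+00] rows 12.12763122942721
```

View pics/w2.png

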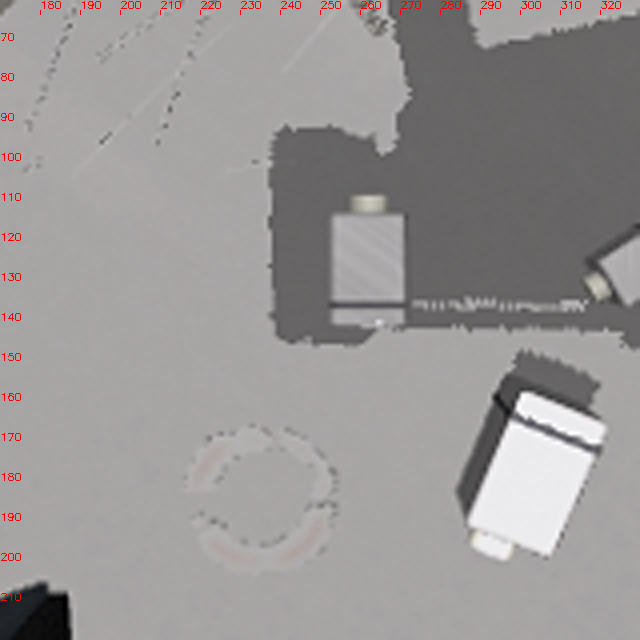

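Run:
```python
from h import *
from cell import env
s=pickle.load(open('/tmp/w2.pkl','rb'))
c=np.array([wworld(s,u,v,.04)*1000 for u,v in[(252.6,113.4),(271.4,113.4),(271.6,141),(252.5,141)]])
print(c.round(1)); print(np.linalg.norm(c-np.roll(c,-1,0),axis=1)); m=c.mean(0);print(m)
d=c[0]+c[1]-c[2]-c[3];print(np.degrees(np.arctan2(d[1],d[0])))
d=c[1]+c[2]-c[0]-c[3];print(np.degrees(np.arctan2(d[1],d[0])))
print(wworld(s,262,127)*1000,wworld(s,310,170)*1000,wworld(s,262,110.5,.02)*1000)
for v in range(104,146,1): print(v,(wworld(s,262,v)*1000).round(0)[2],end=' ')
delta(env.state(),[m[0]/1000,m[1]/1000,.12],130)
```

```text
[[ 452.2 -286.4   40. ]
 [ 471.8 -270.    40. ]
 [ 496.6 -298.9   40. ]
 [ 476.4 -315.8   40. ]]
[25.58657848 38.07167868 26.24902062 38.06364621]
[ 474.27455355 -292.77329463   40.        ]
130.02167562571972
39.926328501526015
[ 474.0267858  -292.54788795   41.89034323] [ 561.44757779 -294.62013603   51.57714141] [ 459.24441222 -274.72991045   20.        ]
104 -1.0 105 -1.0 106 -1.0 107 -1.0 108 1.0 109 27.0 110 27.0 111 27.0 112 28.0 113 38.0 114 40.0 115 40.0 116 39.0 117 39.0 118 40.0 119 40.0 120 41.0 121 41.0 122 40.0 123 40.0 124 40.0 125 41.0 126 41.0 127 42.0 128 40.0 129 40.0 130 40.0 131 40.0 132 41.0 133 39.0 134 41.0 135 41.0 136 40.0 137 40.0 138 39.0 139 42.0 140 39.0 141 39.0 142 -1.0 143 0.0 144 -0.0 145 1.0 t 2.425 ee [ 0.5104 -0.3379  0.2514] [1.7998e+02 4.0000e-02 1.3001e+02] F [-0.01 -0.08  0.16] gap 0.0911
d [0.0579 0.0013 0.1314] w [0.0004 0.0006 0.0002] rows 2.2972689619193187
```

Request:
{"name": "play_rows", "arguments": {
  "deltas": [
    {"tx": 0.03, "ty": 0.001, "tz": 0.05, "wx": 0, "wy": 0, "wz": 0, "hand": 0.06},
    {"tx": 0.058, "ty": 0.001, "tz": 0.09, "wx": 0, "wy": 0, "wz": 0, "hand": 0.06},
    {"tx": 0.058, "ty": 0.001, "tz": 0.15, "wx": 0, "wy": 0, "wz": 0, "hand": 0.06},
    {"tx": 0.058, "ty": 0.001, "tz": 0.195, "wx": 0, "wy": 0, "wz": 0, "hand": 0.06},
    {"tx": 0.058, "ty": 0.001, "tz": 0.22, "wx": 0, "wy": 0, "wz": 0, "hand": 0.06},
    {"tx": 0.058, "ty": 0.001, "tz": 0.233, "wx": 0, "wy": 0, "wz": 0, "hand": 0.06},
    {"tx": 0.058, "ty": 0.001, "tz": 0.233, "wx": 0, "wy": 0, "wz": 0, "hand": 0.06},
    {"tx": 0.058, "ty": 0.001, "tz": 0.233, "wx": 0, "wy": 0, "wz": 0, "hand": 0.015},
    {"tx": 0.058, "ty": 0.001, "tz": 0.233, "wx": 0, "wy": 0, "wz": 0, "hand": 0.015},
    {"tx": 0.058, "ty": 0.001, "tz": 0.233, "wx": 0, "wy": 0, "wz": 0, "hand": 0.015},
    {"tx": 0.058, "ty": 0.001, "tz": 0.233, "wx": 0, "wy": 0, "wz": 0, "hand": 0.015},
    {"tx": 0.058, "ty": 0.001, "tz": 0.233, "wx": 0, "wy": 0, "wz": 0, "hand": 0.015}
  ],
  "squeeze": 20
}}

```text
t: 3.92
ee_pos: [0.4741, -0.2934, 0.0179]
eef_rot: [180.0, 0.0, 130.1]
contact_force: [0.1, -0.3, -0.5]
finger_gap: 0.0156
```

Run:
```python
from cell import env
from h import *
delta(env.state(),[.5832,-.0670,.15],88.3)
```

```text
t 3.925 ee [ 0.4741 -0.2934  0.0179] [1.800e+02 1.000e-02 1.301e+02] F [ 0.15 -0.32 -0.51] gap 0.0156
d [ 0.1029  0.2293 -0.1322] w [1.000e-04 2.000e-04 7.295e-01] rows 4.543502303241547
```

Run:
```python
from cell import env
from h import *
st=env.state(); print(st['finger_gap'])
s=env.snapshot('wrist'); s['st']=st; pickle.dump(s,open('/tmp/w3.pkl','wb'))
cv2.imwrite('pics/w3.png',cv2.resize(s['frame'],(768,576)))
s=env.snapshot('scene');crop(s,240,110,400,230,5,'pics/s3.png'); print(env.state()['finger_gap'])
```

```text
0.015577114955634744
0.01530509942450633
```

View pics/w3.png

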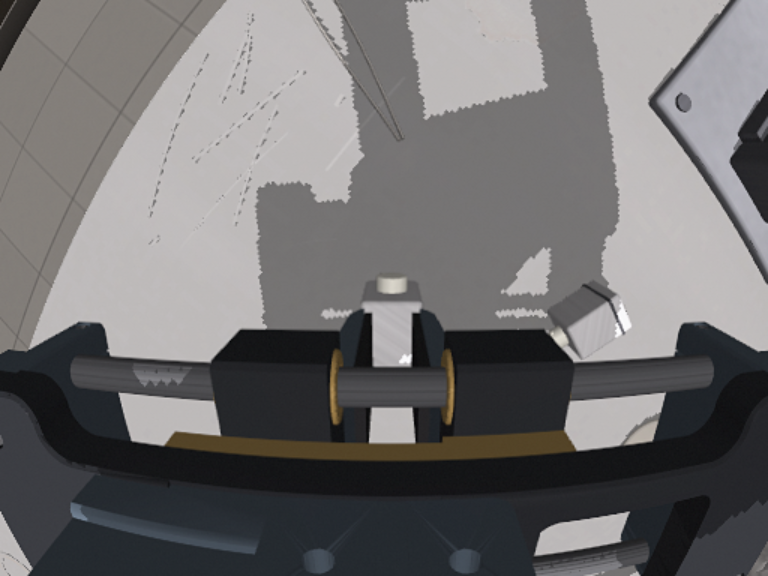

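View pics/s3.png

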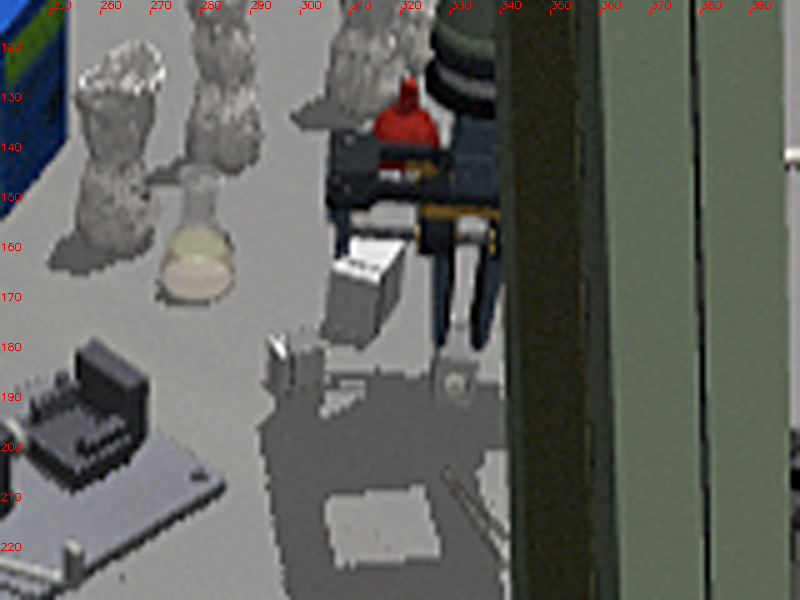

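Run:
```python
from cell import env
from h import *
s=pickle.load(open('/tmp/w3.pkl','rb'));t=env.snapshot('scene')
st=env.state();P=st['ee_pos'];print(P,st['finger_gap'])
for z in(0,.018,.04):print(z,proj(t,[P[0],P[1],z]))
for v in range(180,232,3):
  print(v,[tuple((wworld(s,u,v)*1000).round(0)) for u in (245,262,278)])
crop(s,200,170,320,260,6,'pics/w3c.png')
```

```text
[ 0.47406592 -0.29339783  0.01773841] 0.01506296222942387
0 [330.17401091 187.48354803]
0.018 [330.73422971 183.05931628]
0.04 [331.43046252 177.56093723]
180 [(np.float64(449.0), np.float64(-282.0), np.float64(-1.0)), (np.float64(459.0), np.float64(-274.0), np.float64(-1.0)), (np.float64(468.0), np.float64(-266.0), np.float64(-1.0))]
183 [(np.float64(450.0), np.float64(-284.0), np.float64(0.0)), (np.float64(457.0), np.float64(-272.0), np.float64(20.0)), (np.float64(469.0), np.float64(-268.0), np.float64(1.0))]
186 [(np.float64(452.0), np.float64(-285.0), np.float64(-0.0)), (np.float64(457.0), np.float64(-272.0), np.float64(27.0)), (np.float64(471.0), np.float64(-269.0), np.float64(1.0))]
189 [(np.float64(452.0), np.float64(-285.0), np.float64(10.0)), (np.float64(459.0), np.float64(-274.0), np.float64(26.0)), (np.float64(472.0), np.float64(-271.0), np.float64(-1.0))]
192 [(np.float64(452.0), np.float64(-285.0), np.float64(19.0)), (np.float64(460.0), np.float64(-276.0), np.float64(27.0)), (np.float64(471.0), np.float64(-271.0), np.float64(15.0))]
195 [(np.float64(453.0), np.float64(-2
[... 1627 characters left out ...]
.float64(-286.0), np.float64(69.0)), (np.float64(470.0), np.float64(-288.0), np.float64(40.0)), (np.float64(470.0), np.float64(-274.0), np.float64(69.0))]
225 [(np.float64(457.0), np.float64(-286.0), np.float64(73.0)), (np.float64(472.0), np.float64(-290.0), np.float64(40.0)), (np.float64(470.0), np.float64(-274.0), np.float64(74.0))]
228 [(np.float64(458.0), np.float64(-287.0), np.float64(74.0)), (np.float64(473.0), np.float64(-291.0), np.float64(41.0)), (np.float64(469.0), np.float64(-274.0), np.float64(79.0))]
231 [(np.float64(459.0), np.float64(-288.0), np.float64(75.0)), (np.float64(474.0), np.float64(-293.0), np.float64(40.0)), (np.float64(469.0), np.float64(-275.0), np.float64(83.0))]
```

View pics/w3c.png

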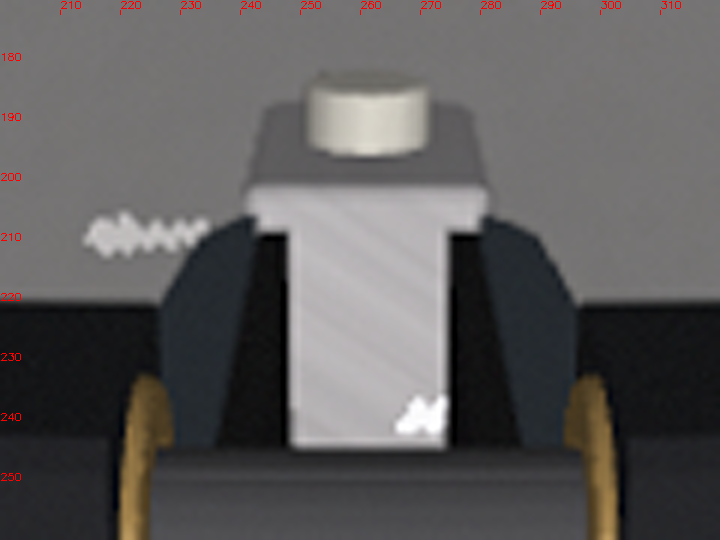

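Request:
{"name": "play_rows", "arguments": {
  "deltas": [
    {"tx": 0, "ty": 0, "tz": 0, "wx": 0, "wy": 0, "wz": 0, "hand": 0.005},
    {"tx": 0, "ty": 0, "tz": 0, "wx": 0, "wy": 0, "wz": 0, "hand": 0.005}
  ]
}}

```text
t: 4.32
ee_pos: [0.4741, -0.2934, 0.0177]
eef_rot: [-180.0, 0.0, 130.1]
contact_force: [-0.2, -0.0, -0.4]
finger_gap: 0.0052
```

Run:
```python
from cell import env
from h import *
st=env.state(); print(st['finger_gap'])
s=env.snapshot('wrist'); s['st']=st; pickle.dump(s,open('/tmp/w3.pkl','wb'))
crop(s,200,170,320,260,6,'pics/w3d.png')
```

```text
0.005194581878119155
```

View pics/w3d.png

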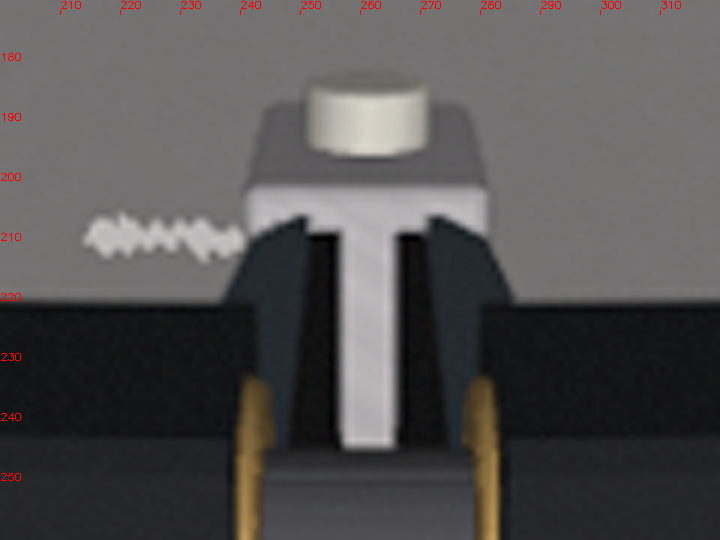

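Run:
```python
from h import *
s=pickle.load(open('/tmp/w1.pkl','rb'))
T=np.linalg.inv(s['tool_from_camera'])
for z in (0,-.01,-.019,-.03,-.04,-.06):
  for x in (.016,0):
    p=T@np.array([x,-.0456,z,1]);th=np.arctan2(np.hypot(p[0],p[1]),-p[2]);a=np.array([p[0],-p[1]]);a/=np.linalg.norm(a)
    print(z,x,(s['intrinsics'][:2,2]+a*th*297.3).round(1),end=' ')
  print()
r=s['range_z']
for (u,v) in [(181,209),(183,212),(180,214),(178,220),(175,230),(172,240),(170,225),(186,215),(186,230)]:
  c,D,d=wray(s,u,v); P=s['tool_from_camera']@np.append(d*r[v,u]/-d[2],1); print(u,v,r[v,u],P[:3].round(3))
crop(s,150,190,220,260,8,'pics/w1f.png')
```

```text
0 0.016 [197.2 197.7] 0 0 [198.5 219.2] 
-0.01 0.016 [194.1 201.6] -0.01 0 [195.7 224.1] 
-0.019 0.016 [191.2 205.5] -0.019 0 [192.9 228.8] 
-0.03 0.016 [187.2 210.8] -0.03 0 [189.2 235.2] 
-0.04 0.016 [183.1 216.1] -0.04 0 [185.4 241.6] 
-0.06 0.016 [173.7 228.7] -0.06 0 [176.8 256.6] 
181 209 0.17487691 [ 0.017 -0.049 -0.031]
183 212 0.1702713 [ 0.017 -0.047 -0.036]
180 214 0.16723472 [ 0.017 -0.048 -0.039]
178 220 0.15883248 [ 0.016 -0.047 -0.048]
175 230 0.15352122 [ 0.013 -0.047 -0.054]
172 240 0.14650379 [ 0.011 -0.046 -0.062]
170 225 0.14823551 [ 0.017 -0.048 -0.059]
186 215 0.17850769 [ 0.013 -0.047 -0.029]
186 230 0.17790501 [ 0.004 -0.047 -0.031]
```

View pics/w1f.png

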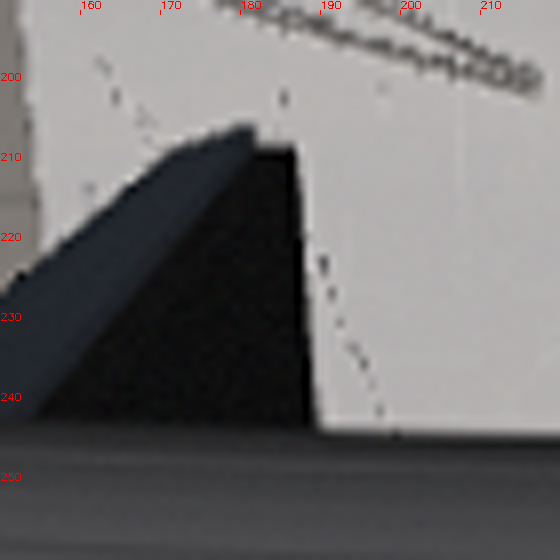

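Request:
{"name": "play_rows", "arguments": {
  "deltas": [
    {"tx": 0, "ty": 0, "tz": 0, "wx": 0, "wy": 0, "wz": 0, "hand": 0.06},
    {"tx": 0, "ty": 0, "tz": 0, "wx": 0, "wy": 0, "wz": 0, "hand": 0.06},
    {"tx": 0, "ty": 0, "tz": 0, "wx": 0, "wy": 0, "wz": 0, "hand": 0.06},
    {"tx": 0, "ty": 0, "tz": 0.008, "wx": 0, "wy": 0, "wz": 0, "hand": 0.06},
    {"tx": 0, "ty": 0, "tz": 0.015, "wx": 0, "wy": 0, "wz": 0, "hand": 0.06},
    {"tx": 0, "ty": 0, "tz": 0.015, "wx": 0, "wy": 0, "wz": 0, "hand": 0.015},
    {"tx": 0, "ty": 0, "tz": 0.015, "wx": 0, "wy": 0, "wz": 0, "hand": 0.015},
    {"tx": 0, "ty": 0, "tz": 0.015, "wx": 0, "wy": 0, "wz": 0, "hand": 0.015},
    {"tx": 0, "ty": 0, "tz": 0.015, "wx": 0, "wy": 0, "wz": 0, "hand": 0.015}
  ],
  "squeeze": 5
}}

```text
t: 5.5
ee_pos: [0.4742, -0.2935, 0.003]
eef_rot: [180.0, 0.0, 130.1]
contact_force: [0.5, -0.1, -0.2]
finger_gap: 0.0257
```

Request:
{"name": "play_rows", "arguments": {
  "deltas": [
    {"tx": 0, "ty": 0, "tz": 0, "wx": 0, "wy": 0, "wz": 0, "hand": 0.045},
    {"tx": 0, "ty": 0, "tz": 0, "wx": 0, "wy": 0, "wz": 0, "hand": 0.045},
    {"tx": 0, "ty": 0, "tz": 0.007, "wx": 0, "wy": 0, "wz": 0, "hand": 0.045},
    {"tx": 0, "ty": 0, "tz": 0.013, "wx": 0, "wy": 0, "wz": 0, "hand": 0.045},
    {"tx": 0, "ty": 0, "tz": 0.013, "wx": 0, "wy": 0, "wz": 0, "hand": 0.045},
    {"tx": 0, "ty": 0, "tz": 0.013, "wx": 0, "wy": 0, "wz": 0, "hand": 0.015},
    {"tx": 0, "ty": 0, "tz": 0.013, "wx": 0, "wy": 0, "wz": 0, "hand": 0.015},
    {"tx": 0, "ty": 0, "tz": 0.013, "wx": 0, "wy": 0, "wz": 0, "hand": 0.015},
    {"tx": 0, "ty": 0, "tz": 0.013, "wx": 0, "wy": 0, "wz": 0, "hand": 0.015}
  ],
  "squeeze": 25
}}

```text
t: 6.62
ee_pos: [0.4742, -0.2935, -0.0101]
eef_rot: [180.0, 0.0, 130.1]
contact_force: [-0.4, -0.9, -0.0]
finger_gap: 0.0253
```

Run:
```python
from cell import env
from h import *
delta(env.state(),[.5835,-.0665,.12],88.3)
```

```text
t 6.625 ee [ 0.4742 -0.2935 -0.0101] [1.8000e+02 3.0000e-02 1.3011e+02] F [-0.43 -0.89 -0.02] gap 0.0253
d [ 0.1032  0.2298 -0.1301] w [3.000e-04 5.000e-04 7.297e-01] rows 4.536547538146917
```

Request:
{"name": "play_rows", "arguments": {
  "deltas": [
    {"tx": 0, "ty": 0, "tz": -0.03, "wx": 0, "wy": 0, "wz": 0, "hand": 0.015},
    {"tx": 0, "ty": 0, "tz": -0.08, "wx": 0, "wy": 0, "wz": 0, "hand": 0.015},
    {"tx": 0.02, "ty": 0.045, "tz": -0.12, "wx": 0, "wy": 0, "wz": 0.14, "hand": 0.015},
    {"tx": 0.04, "ty": 0.09, "tz": -0.13, "wx": 0, "wy": 0, "wz": 0.28, "hand": 0.015},
    {"tx": 0.06, "ty": 0.135, "tz": -0.13, "wx": 0, "wy": 0, "wz": 0.42, "hand": 0.015},
    {"tx": 0.08, "ty": 0.18, "tz": -0.13, "wx": 0, "wy": 0, "wz": 0.56, "hand": 0.015},
    {"tx": 0.095, "ty": 0.215, "tz": -0.13, "wx": 0, "wy": 0, "wz": 0.68, "hand": 0.015},
    {"tx": 0.103, "ty": 0.23, "tz": -0.13, "wx": 0, "wy": 0, "wz": 0.73, "hand": 0.015},
    {"tx": 0.103, "ty": 0.23, "tz": -0.13, "wx": 0, "wy": 0, "wz": 0.73, "hand": 0.015},
    {"tx": 0.103, "ty": 0.23, "tz": -0.13, "wx": 0, "wy": 0, "wz": 0.73, "hand": 0.015}
  ]
}}

```text
t: 7.88
ee_pos: [0.583, -0.0671, 0.1195]
eef_rot: [-179.9, 0.0, 88.3]
contact_force: [0.2, -1.0, -2.1]
finger_gap: 0.0261
```

Run:
```python
from cell import env
from h import *
st=env.state(); s=env.snapshot('wrist'); s['st']=st; pickle.dump(s,open('/tmp/w4.pkl','wb'))
crop(s,180,100,340,250,5,'pics/w4.png'); delta(st,[.5835,-.0665,.12],88.3)
t=env.snapshot('scene'); pickle.dump(t,open('/tmp/s4.pkl','wb'));crop(t,165,100,305,220,5,'pics/s4.png')
```

```text
t 7.875 ee [ 0.583  -0.0671  0.1195] [-1.7995e+02  3.0000e-02  8.8310e+01] F [ 0.22 -1.02 -2.07] gap 0.0261
d [ 0.0006  0.0004 -0.0005] w [-0.0009  0.0005  0.0001] rows 0.014392723400199061
```

View pics/w4.png

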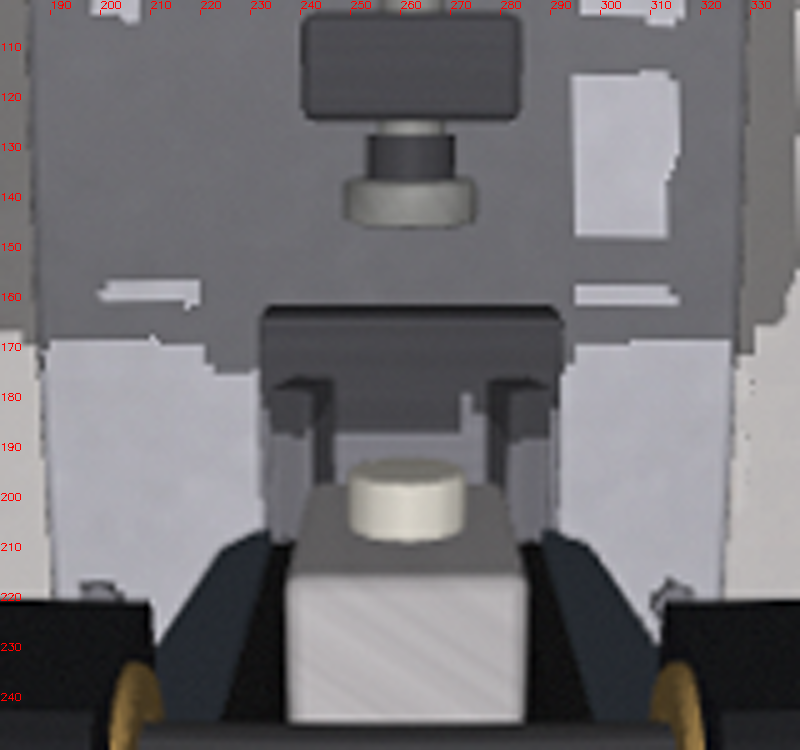

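View pics/s4.png

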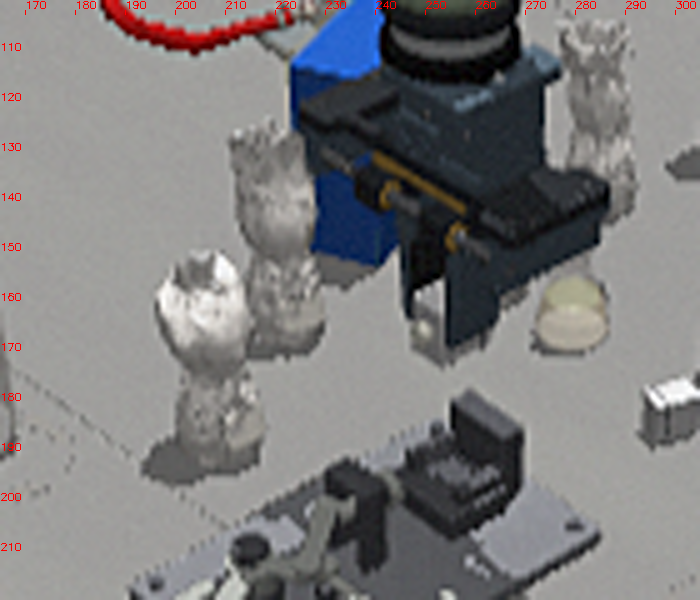

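Run:
```python
from h import *
s=pickle.load(open('/tmp/w4.pkl','rb'))
for u,v in [(261,219),(261,230)]: print((wworld(s,u,v)*1000).round(1))
zt=wworld(s,261,230)[2]
print('cell front edge L/R',[(wworld(s,u,215,zt)*1000).round(1) for u in (237.5,284.8)])
print('cell rear?',[(wworld(s,u,235,zt)*1000).round(1) for u in (237.5,284.8)])
print('jaw',[(wworld(s,u,139,.052)*1000).round(1) for u in (248.8,275.4)])
print('guide front top',[(wworld(s,u,123,.073)*1000).round(1) for u in (240.3,284.2)])
print('guide rear top',[(wworld(s,u,102.6,.073)*1000).round(1) for u in (241,283.8)])
print('cheeks',[(wworld(s,u,180,.043)*1000).round(1) for u in (234,246.5,277.5,290)])
print('cradle front',[(wworld(s,u,163,.030)*1000).round(1) for u in (233,291.5)])
```

```text
[582.7 -49.  169.3]
[582.6 -55.2 169.4]
cell front edge L/R [array([570.4, -46.4, 169.4]), array([595.3, -47.1, 169.4])]
cell rear? [array([569.8, -57.8, 169.4]), array([595.3, -58.5, 169.4])]
jaw [array([572.9, -15.1,  52. ]), array([596.6, -15.8,  52. ])]
guide front top [array([ 5.673e+02, -2.000e-01,  7.300e+01]), array([603.1,  -1.3,  73. ])]
guide rear top [array([568.5,  16.6,  73. ]), array([603.2,  15.5,  73. ])]
cheeks [array([557., -54.,  43.]), array([568.9, -54.4,  43. ]), array([598.1, -55.3,  43. ]), array([610. , -55.6,  43. ])]
cradle front [array([555.6, -39.7,  30. ]), array([612.8, -41.4,  30. ])]
```

Request:
{"name": "play_rows", "arguments": {
  "deltas": [
    {"tx": 0.003, "ty": 0.001, "tz": 0.03, "wx": 0, "wy": 0, "wz": 0, "hand": 0.015},
    {"tx": 0.003, "ty": 0.001, "tz": 0.06, "wx": 0, "wy": 0, "wz": 0, "hand": 0.015},
    {"tx": 0.003, "ty": 0.001, "tz": 0.075, "wx": 0, "wy": 0, "wz": 0, "hand": 0.015},
    {"tx": 0.003, "ty": 0.001, "tz": 0.085, "wx": 0, "wy": 0, "wz": 0, "hand": 0.015},
    {"tx": 0.003, "ty": 0.001, "tz": 0.092, "wx": 0, "wy": 0, "wz": 0, "hand": 0.015},
    {"tx": 0.003, "ty": 0.001, "tz": 0.096, "wx": 0, "wy": 0, "wz": 0, "hand": 0.015},
    {"tx": 0.003, "ty": 0.001, "tz": 0.098, "wx": 0, "wy": 0, "wz": 0, "hand": 0.015},
    {"tx": 0.003, "ty": 0.001, "tz": 0.098, "wx": 0, "wy": 0, "wz": 0, "hand": 0.015}
  ]
}}

```text
t: 8.98
ee_pos: [0.5849, -0.0635, 0.022]
eef_rot: [180.0, 0.0, 88.3]
contact_force: [0.4, 0.0, -0.5]
finger_gap: 0.0258
```

Request:
{"name": "play_rows", "arguments": {
  "deltas": [
    {"tx": 0, "ty": 0, "tz": 0.001, "wx": 0, "wy": 0, "wz": 0, "hand": 0.015},
    {"tx": 0, "ty": 0, "tz": 0.002, "wx": 0, "wy": 0, "wz": 0, "hand": 0.015},
    {"tx": 0, "ty": 0, "tz": 0.002, "wx": 0, "wy": 0, "wz": 0, "hand": 0.015}
  ]
}}

```text
t: 9.35
ee_pos: [0.5849, -0.0635, 0.0199]
eef_rot: [180.0, 0.0, 88.3]
contact_force: [0.3, -0.2, -0.7]
finger_gap: 0.026
```

Run:
```python
from cell import env
from h import *
st=env.state(); s=env.snapshot('wrist'); s['st']=st; pickle.dump(s,open('/tmp/w5.pkl','wb'))
crop(s,180,100,340,250,5,'pics/w5.png'); delta(st,[.5835,-.0665,.12],88.3)
```

```text
t 9.35 ee [ 0.5849 -0.0635  0.0199] [179.97   0.    88.28] F [ 0.29 -0.19 -0.72] gap 0.026
d [-0.0031 -0.0013 -0.1001] w [ 0.0004  0.0001 -0.0003] rows 1.6020879487272317
```

View pics/w5.png

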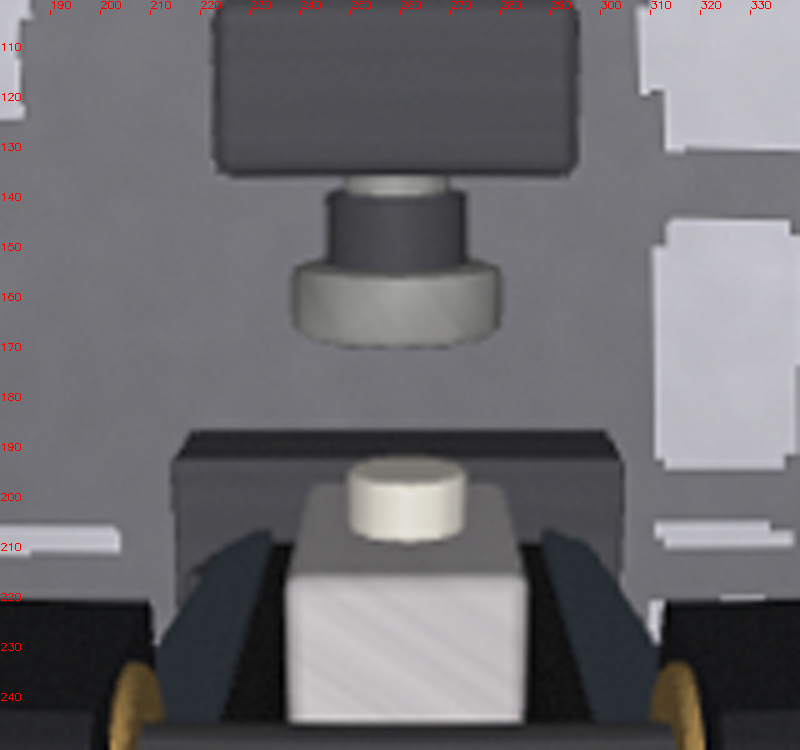

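Run:
```python
from h import *
s=pickle.load(open('/tmp/w5.pkl','rb'))
f=lambda u,v,z:(wworld(s,u,v,z)*1000).round(1)
print('cell top edge',f(237.5,215,.07),f(284.8,215,.07),'d',wworld(s,261,225))
print('jaw',f(238.5,157,.056),f(280.2,157,.056),'d',wworld(s,259,158))
print('guide',f(222.7,132,.073),f(295.6,132,.073),wworld(s,259,125))
print('cradle front',f(214.5,193,.030),f(304.8,193,.030),wworld(s,225,200))
```

```text
cell top edge [572.3 -42.8  70. ] [597.1 -43.5  70. ] d [ 0.58442658 -0.04903636  0.06917218]
jaw [573.2 -14.   56. ] [596.  -14.7  56. ] d [ 0.58444369 -0.01420081  0.06152662]
guide [567.3   0.8  73. ] [ 6.028e+02 -3.000e-01  7.300e+01] [0.58507388 0.00357359 0.07376802]
cradle front [554.1 -40.6  30. ] [613.5 -42.4  30. ] [ 0.56099825 -0.04512675  0.03150223]
```

Request:
{"name": "play_rows", "arguments": {
  "deltas": [
    {"tx": 0, "ty": 0, "tz": 0, "wx": 0, "wy": 0, "wz": 0, "hand": 0.03},
    {"tx": 0, "ty": 0, "tz": 0, "wx": 0, "wy": 0, "wz": 0, "hand": 0.05},
    {"tx": 0, "ty": 0, "tz": 0, "wx": 0, "wy": 0, "wz": 0, "hand": 0.05},
    {"tx": 0, "ty": 0, "tz": -0.01, "wx": 0, "wy": 0, "wz": 0, "hand": 0.05},
    {"tx": 0, "ty": 0, "tz": -0.05, "wx": 0, "wy": 0, "wz": 0, "hand": 0.05},
    {"tx": 0, "ty": 0, "tz": -0.1, "wx": 0, "wy": 0, "wz": 0, "hand": 0.05},
    {"tx": 0.0, "ty": 0, "tz": -0.13, "wx": 0, "wy": 0, "wz": 0, "hand": 0.03},
    {"tx": 0.0, "ty": 0, "tz": -0.13, "wx": 0, "wy": 0, "wz": 0, "hand": 0.0}
  ]
}}

```text
t: 10.4
ee_pos: [0.5866, -0.0637, 0.1531]
eef_rot: [179.6, 0.0, 88.3]
contact_force: [0.3, 0.5, 0.2]
finger_gap: 0.0327
```

Run:
```python
from cell import env
from h import *
st=env.state(); s=env.snapshot('wrist'); s['st']=st; pickle.dump(s,open('/tmp/w6.pkl','wb'))
cv2.imwrite('pics/w6.png',cv2.resize(s['frame'],(768,576))); delta(st,[.5835,-.0665,.12],88.3)
t=env.snapshot('scene'); pickle.dump(t,open('/tmp/s6.pkl','wb'));crop(t,165,140,305,260,5,'pics/s6.png')
t=env.snapshot('top'); pickle.dump(t,open('/tmp/t6.pkl','wb'));crop(t,170,150,300,220,6,'pics/t6.png')
```

```text
t 10.4 ee [ 0.5866 -0.0637  0.1531] [1.796e+02 4.000e-02 8.828e+01] F [0.33 0.52 0.22] gap 0.0327
d [-0.0028 -0.0032  0.0331] w [ 0.0069  0.0008 -0.0003] rows 0.5343643063528787
```

View pics/w6.png

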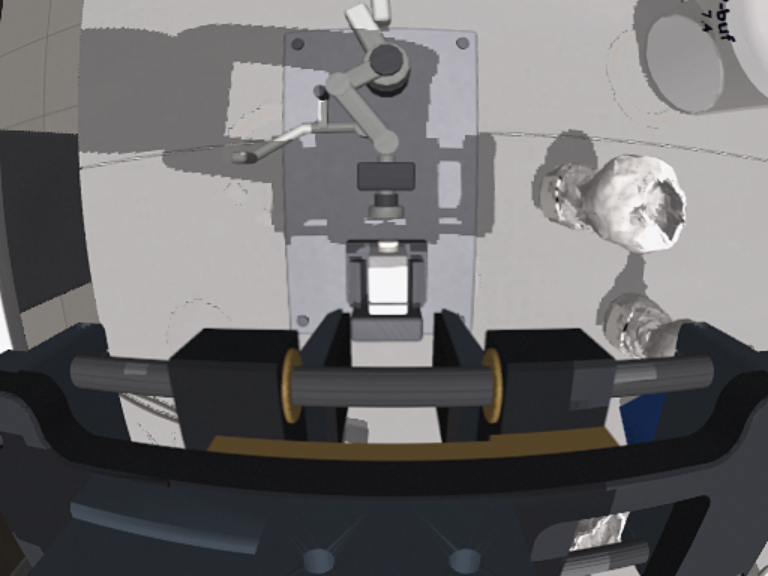

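View pics/s6.png

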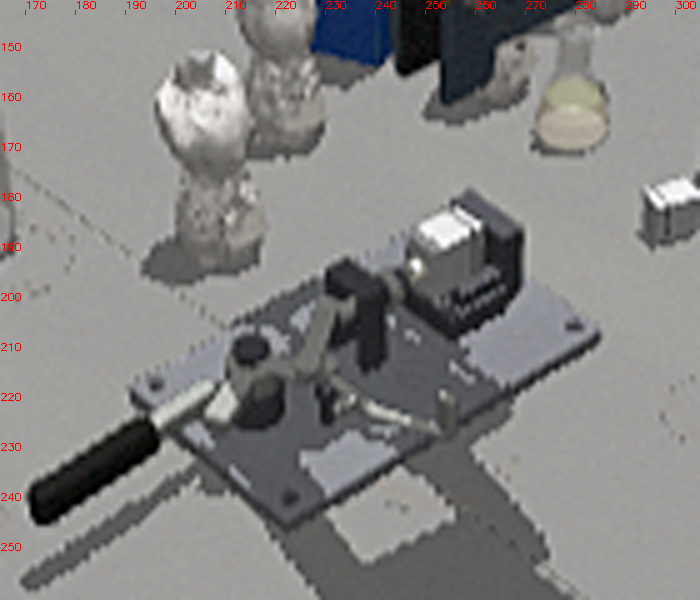

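View pics/t6.png

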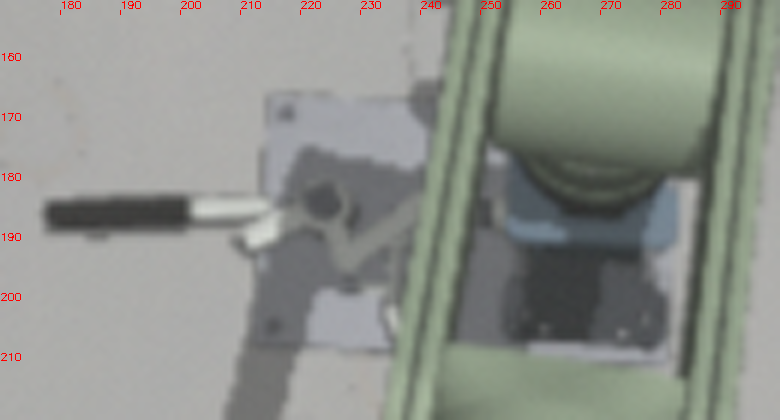

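Run:
```python
from h import *
t=pickle.load(open('/tmp/top0.pkl','rb'));s=pickle.load(open('/tmp/w6.pkl','rb'));s0=pickle.load(open('/tmp/scene0.pkl','rb'))
print('hub',wworld(s,257.3,39.3)*1000, wworld(s,257.3,39.3,.065)*1000)
C=cloud(t).reshape(-1,3); C0=cloud(s0).reshape(-1,3)
im=np.zeros((300,400),np.float32)
for P in (C,C0):
  for p in P[(P[:,2]>.02)&(P[:,2]<.5)]:
    i=int((.95-p[0])/.0025);j=int((.55-p[1])/.0025)
    if 0<=i<300 and 0<=j<400: im[i,j]=max(im[i,j],p[2])
v=cv2.applyColorMap(np.clip(im/.2*255,0,255).astype(np.uint8),cv2.COLORMAP_JET);v=cv2.resize(v,(800,600),interpolation=0)
for k in range(0,400,40):
  cv2.putText(v,f'{.55-k*.0025:.2f}',(2*k,10),0,.35,(255,255,255)); 
for k in range(0,300,40): cv2.putText(v,f'{.95-k*.0025:.2f}',(0,2*k),0,.35,(255,255,255))
cv2.imwrite('pics/hm.png',v)
```

```text
hub [587.41545347  84.0432874   65.52404644] [587.41731417  84.18480955  65.        ]
```

View pics/hm.png

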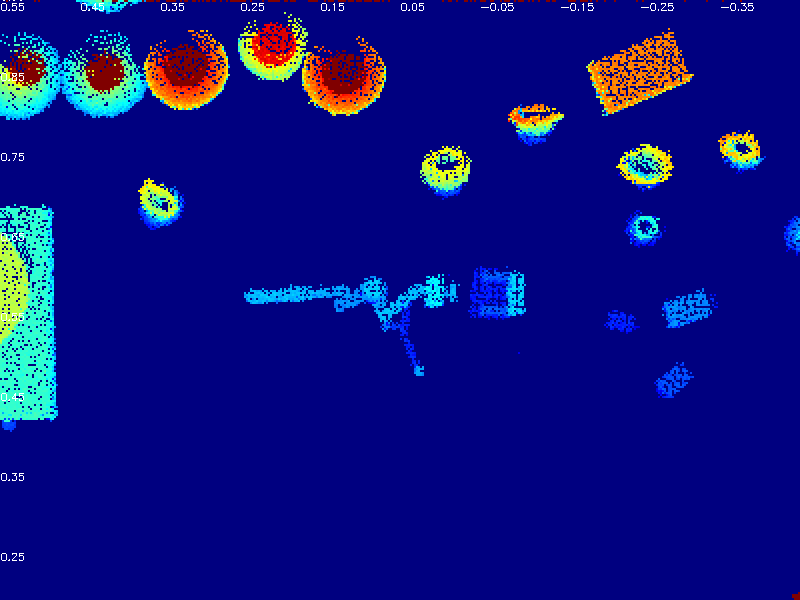

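```bash
cat >> h.py <<'E'
CP=np.array([.5872,.0838])
def barpose(th,back=.0245,r=.125):
    a=np.radians(th);e=np.array([np.cos(a),np.sin(a)]);n=np.array([-e[1],e[0]])
    return CP+r*e-back*n, th-90
E
python3 - <<'E'
from h import *
from cell import env
for f in ('top0','t6'):
  t=pickle.load(open(f'/tmp/{f}.pkl','rb'));C=cloud(t).reshape(-1,3)
  Q=C[(C[:,2]>.045)&(C[:,2]<.075)&(C[:,1]>.16)&(C[:,1]<.25)&(abs(C[:,0]-.58)<.04)]
  print(len(Q),Q.mean(0),np.ptp(Q,axis=0)); d=Q[:,:2].mean(0)-CP;print(np.degrees(np.arctan2(d[1],d[0])))
th=94
p,y=barpose(th,.06);print(p,y)
delta(env.state(),[*p,.13],y)
E
```

```text
119 [0.58038413 0.1994767  0.0591069 ] [0.01948791 0.08014111 0.02132535]
93.37206493745438
121 [0.58022367 0.1987701  0.05944143] [0.01916244 0.07861641 0.02121525]
93.47242347663833
[0.63833428 0.21268089] 4
t 10.55 ee [ 0.5837 -0.0633  0.1486] [-1.7987e+02 -1.0000e-02  8.8280e+01] F [-0.59  0.28 -0.15] gap 0.0206
d [0.2775 0.0463 0.0185] w [-0.002   0.0016  1.471 ] rows 7.866199125259673
```

Request:
{"name": "play_rows", "arguments": {
  "deltas": [
    {"tx": 0.035, "ty": 0.006, "tz": 0, "wx": 0, "wy": 0, "wz": 0.18, "hand": 0.0},
    {"tx": 0.07, "ty": 0.012, "tz": 0, "wx": 0, "wy": 0, "wz": 0.36, "hand": 0.0},
    {"tx": 0.105, "ty": 0.018, "tz": 0, "wx": 0, "wy": 0, "wz": 0.54, "hand": 0.0},
    {"tx": 0.14, "ty": 0.024, "tz": 0, "wx": 0, "wy": 0, "wz": 0.72, "hand": 0.0},
    {"tx": 0.175, "ty": 0.03, "tz": 0, "wx": 0, "wy": 0, "wz": 0.9, "hand": 0.0},
    {"tx": 0.21, "ty": 0.036, "tz": 0.005, "wx": 0, "wy": 0, "wz": 1.08, "hand": 0.0},
    {"tx": 0.245, "ty": 0.042, "tz": 0.01, "wx": 0, "wy": 0, "wz": 1.26, "hand": 0.0},
    {"tx": 0.27, "ty": 0.046, "tz": 0.015, "wx": 0, "wy": 0, "wz": 1.42, "hand": 0.0},
    {"tx": 0.278, "ty": 0.046, "tz": 0.018, "wx": 0, "wy": 0, "wz": 1.471, "hand": 0.0},
    {"tx": 0.278, "ty": 0.046, "tz": 0.018, "wx": 0, "wy": 0, "wz": 1.471, "hand": 0.0},
    {"tx": 0.278, "ty": 0.046, "tz": 0.018, "wx": 0, "wy": 0, "wz": 1.471, "hand": 0.0}
  ]
}}

```text
t: 11.92
ee_pos: [0.6386, 0.2124, 0.1308]
eef_rot: [180.0, 0.1, 4.0]
contact_force: [-0.6, 0.3, 0.6]
finger_gap: 0.0005
```

Run:
```python
from cell import env
from h import *
st=env.state(); s=env.snapshot('wrist'); s['st']=st; pickle.dump(s,open('/tmp/w7.pkl','wb'))
cv2.imwrite('pics/w7.png',cv2.resize(s['frame'],(768,576)))
p,y=barpose(93.5,.045);delta(st,[*p,.013],y)
```

```text
t 11.925 ee [0.6386 0.2124 0.1308] [1.7996e+02 1.0000e-01 4.0300e+00] F [-0.57  0.31  0.62] gap 0.0005
d [-0.014   0.      0.1178] w [0.0008 0.0017 0.0092] rows 1.8979147278713904
```

View pics/w7.png

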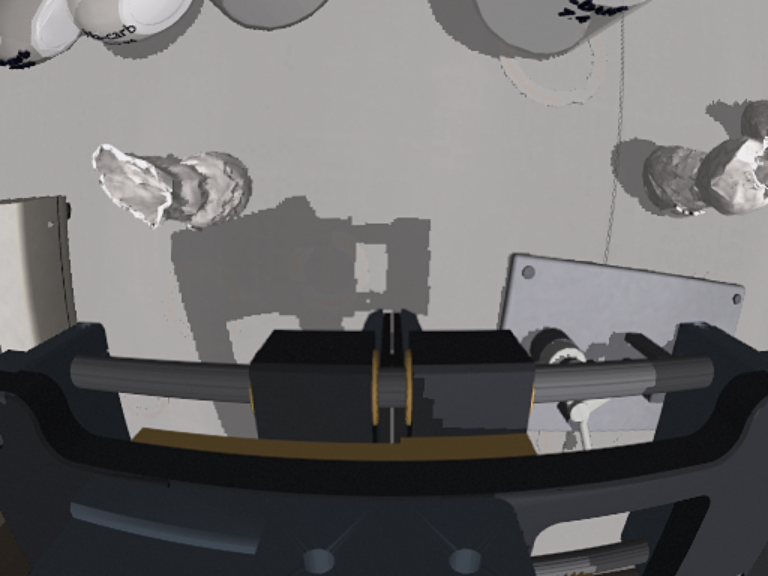

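Request:
{"name": "play_rows", "arguments": {
  "deltas": [
    {"tx": -0.004, "ty": 0, "tz": 0.04, "wx": 0, "wy": 0, "wz": 0, "hand": 0},
    {"tx": -0.008, "ty": 0, "tz": 0.08, "wx": 0, "wy": 0, "wz": 0, "hand": 0},
    {"tx": -0.01, "ty": 0, "tz": 0.11, "wx": 0, "wy": 0, "wz": 0, "hand": 0},
    {"tx": -0.014, "ty": 0, "tz": 0.118, "wx": 0, "wy": 0, "wz": 0, "hand": 0},
    {"tx": -0.014, "ty": 0, "tz": 0.118, "wx": 0, "wy": 0, "wz": 0, "hand": 0}
  ]
}}

```text
t: 12.6
ee_pos: [0.6251, 0.2117, 0.0141]
eef_rot: [180.0, -0.0, 4.0]
contact_force: [-0.3, 0.8, 0.3]
finger_gap: 0.0008
```

```bash
cat >> h.py <<'E'
def rows(st,ths,z=.013,back=.0245,r=.125):
    R=Ro.from_euler('xyz',st['eef_rot'],degrees=True)
    for th in ths:
        p,y=barpose(th,back,r)
        d=R.inv().apply(np.array([*p,z])-st['ee_pos']);w=(R.inv()*Ro.from_euler('xyz',[180,0,y],degrees=True)).as_rotvec()
        print(th,d.round(4),w.round(3))
E
python3 - <<'E'
from cell import env
from h import *
st=env.state(); delta(st,[0,0,.013],4); rows(st,[93.5,96,99,102,105,108,112,116,120,125,130])
t=env.snapshot('scene');crop(t,120,150,260,270,5,'pics/s8.png')
E
```

```text
t 12.6 ee [0.6251 0.2117 0.0141] [179.99  -0.     3.99] F [-0.27  0.84  0.29] gap 0.0008
d [-0.6383  0.1678  0.0011] w [ 0.0001 -0.0001 -0.0003] rows 10.559873716590104
93.5 [-0.0211  0.0002  0.0011] [ 0.    -0.     0.008]
96 [-0.0266 -0.0008  0.0011] [ 0.    -0.    -0.035]
99 [-0.0332 -0.0017  0.0011] [ 0.    -0.    -0.088]
102 [-0.0399 -0.0022  0.0011] [ 0.   -0.   -0.14]
105 [-0.0465 -0.0024  0.0011] [ 0.    -0.    -0.192]
108 [-0.0532 -0.0022  0.0011] [ 0.    -0.    -0.245]
112 [-0.0621 -0.0015  0.0011] [ 0.    -0.    -0.314]
116 [-0.0708 -0.0001  0.0011] [ 0.    -0.    -0.384]
120 [-0.0795  0.0019  0.0011] [ 0.    -0.    -0.454]
125 [-0.0901  0.0052  0.0011] [ 0.    -0.    -0.541]
130 [-0.1004  0.0095  0.0011] [ 0.    -0.    -0.629]
```

View pics/s8.png

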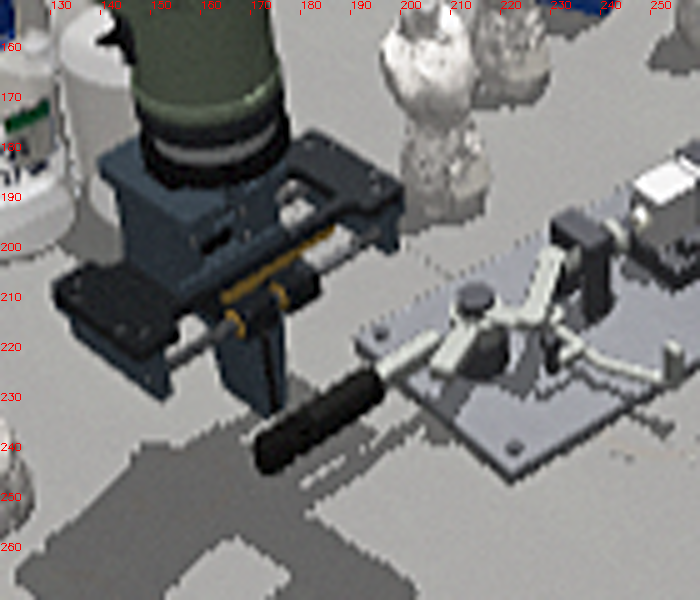

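Request:
{"name": "play_rows", "arguments": {
  "deltas": [
    {"tx": -0.012, "ty": 0, "tz": 0, "wx": 0, "wy": 0, "wz": 0, "hand": 0},
    {"tx": -0.016, "ty": 0, "tz": 0, "wx": 0, "wy": 0, "wz": 0, "hand": 0},
    {"tx": -0.019, "ty": 0, "tz": 0, "wx": 0, "wy": 0, "wz": 0, "hand": 0},
    {"tx": -0.022, "ty": 0, "tz": 0, "wx": 0, "wy": 0, "wz": 0, "hand": 0},
    {"tx": -0.0266, "ty": -0.0008, "tz": 0, "wx": 0, "wy": 0, "wz": -0.035, "hand": 0},
    {"tx": -0.0332, "ty": -0.0017, "tz": 0, "wx": 0, "wy": 0, "wz": -0.088, "hand": 0},
    {"tx": -0.0399, "ty": -0.0022, "tz": 0, "wx": 0, "wy": 0, "wz": -0.14, "hand": 0},
    {"tx": -0.0465, "ty": -0.0024, "tz": 0, "wx": 0, "wy": 0, "wz": -0.192, "hand": 0},
    {"tx": -0.0465, "ty": -0.0024, "tz": 0, "wx": 0, "wy": 0, "wz": -0.192, "hand": 0}
  ]
}}

```text
t: 13.78
ee_pos: [0.578, 0.2112, 0.0136]
eef_rot: [180.0, 0.0, 15.0]
contact_force: [1.1, 0.3, 0.4]
finger_gap: 0.0001
```

Run:
```python
from cell import env
from h import *
st=env.state(); delta(st,[0,0,.013],4); rows(st,[105,108,111,114,117,120,123,126,129,132,135,138])
t=env.snapshot('scene');crop(t,120,150,260,270,5,'pics/s9.png')
```

```text
t 13.775 ee [0.578  0.2112 0.0136] [1.7999e+02 3.0000e-02 1.5030e+01] F [1.1  0.27 0.41] gap 0.0001
d [-0.613   0.0541  0.001 ] w [0.0002 0.0006 0.1924] rows 9.845453371907519
105 [0.0005 0.0005 0.0006] [0.    0.001 0.   ]
108 [-0.0061 -0.0007  0.0006] [ 0.     0.001 -0.052]
111 [-0.0127 -0.0014  0.0007] [ 0.     0.001 -0.104]
114 [-0.0194 -0.0018  0.0007] [ 0.     0.001 -0.157]
117 [-0.0261 -0.0019  0.0007] [ 0.     0.001 -0.209]
120 [-0.0327 -0.0016  0.0007] [ 0.     0.001 -0.261]
123 [-0.0394 -0.001   0.0007] [ 0.     0.001 -0.314]
126 [-0.046  -0.      0.0007] [ 0.     0.001 -0.366]
129 [-0.0525  0.0013  0.0007] [-0.     0.001 -0.418]
132 [-0.059   0.0029  0.0007] [-0.     0.001 -0.471]
135 [-0.0653  0.0049  0.0007] [-0.     0.001 -0.523]
138 [-0.0716  0.0073  0.0007] [-0.     0.001 -0.575]
```

View pics/s9.png

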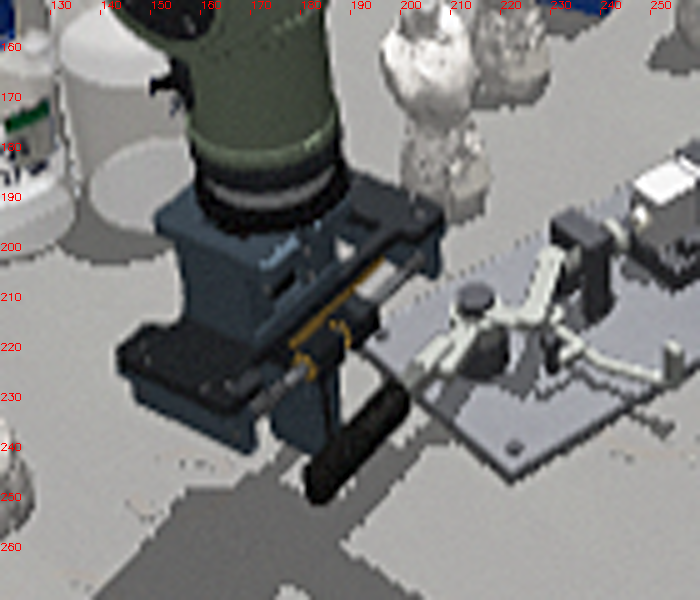

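Request:
{"name": "play_rows", "arguments": {
  "deltas": [
    {"tx": -0.0061, "ty": -0.0007, "tz": 0, "wx": 0, "wy": 0, "wz": -0.052, "hand": 0},
    {"tx": -0.0127, "ty": -0.0014, "tz": 0, "wx": 0, "wy": 0, "wz": -0.104, "hand": 0},
    {"tx": -0.0194, "ty": -0.0018, "tz": 0, "wx": 0, "wy": 0, "wz": -0.157, "hand": 0},
    {"tx": -0.0261, "ty": -0.0019, "tz": 0, "wx": 0, "wy": 0, "wz": -0.209, "hand": 0},
    {"tx": -0.0327, "ty": -0.0016, "tz": 0, "wx": 0, "wy": 0, "wz": -0.261, "hand": 0},
    {"tx": -0.0394, "ty": -0.001, "tz": 0, "wx": 0, "wy": 0, "wz": -0.314, "hand": 0},
    {"tx": -0.046, "ty": 0, "tz": 0, "wx": 0, "wy": 0, "wz": -0.366, "hand": 0}
  ]
}}

```text
t: 14.7
ee_pos: [0.5345, 0.1994, 0.0138]
eef_rot: [180.0, -0.1, 36.0]
contact_force: [0.3, 1.6, 0.4]
finger_gap: 0.0004
```

Run:
```python
from cell import env
from h import *
st=env.state(); delta(st,[0,0,.013],4); rows(st,[126,129,132,135,138,141,144,147,150])
t=env.snapshot('scene');crop(t,120,150,280,270,5,'pics/s10.png')
```

```text
t 14.7 ee [0.5345 0.1994 0.0138] [ 1.7998e+02 -5.0000e-02  3.6050e+01] F [0.33 1.59 0.35] gap 0.0004
d [-5.495e-01 -1.533e-01  2.000e-04] w [ 0.     -0.001   0.5593] rows 9.128465287659658
126 [-0.0009 -0.0005  0.0008] [ 0.    -0.001  0.001]
129 [-0.0074 -0.0016  0.0008] [ 0.    -0.001 -0.052]
132 [-0.0141 -0.0024  0.0008] [ 0.    -0.001 -0.104]
135 [-0.0207 -0.0028  0.0008] [ 0.    -0.001 -0.156]
138 [-0.0274 -0.0029  0.0008] [ 0.    -0.001 -0.209]
141 [-0.034  -0.0026  0.0008] [ 0.    -0.001 -0.261]
144 [-0.0407 -0.002   0.0008] [ 0.    -0.001 -0.313]
147 [-0.0473 -0.001   0.0007] [ 0.    -0.001 -0.366]
150 [-0.0538  0.0003  0.0007] [ 0.    -0.001 -0.418]
```

View pics/s10.png

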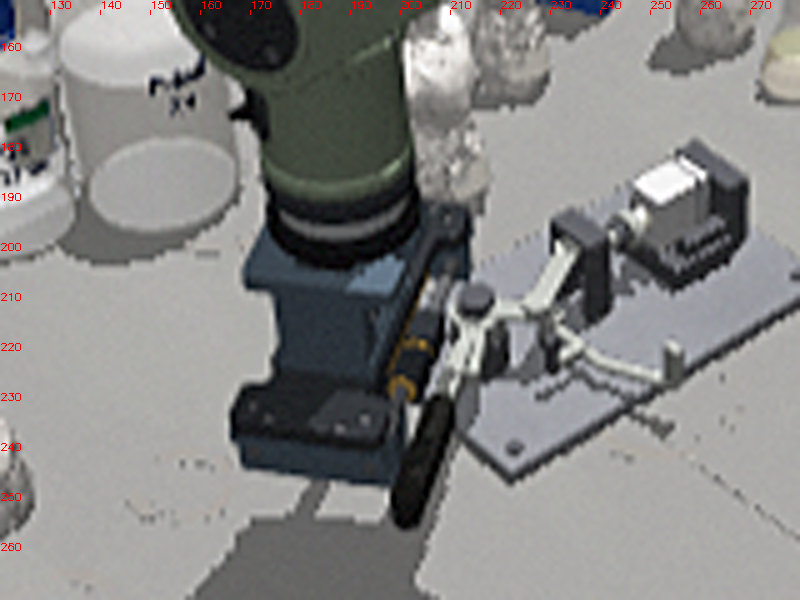

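Request:
{"name": "play_rows", "arguments": {
  "deltas": [
    {"tx": -0.0074, "ty": -0.0016, "tz": 0, "wx": 0, "wy": 0, "wz": -0.052, "hand": 0},
    {"tx": -0.0141, "ty": -0.0024, "tz": 0, "wx": 0, "wy": 0, "wz": -0.104, "hand": 0},
    {"tx": -0.0207, "ty": -0.0028, "tz": 0, "wx": 0, "wy": 0, "wz": -0.156, "hand": 0},
    {"tx": -0.0274, "ty": -0.0029, "tz": 0, "wx": 0, "wy": 0, "wz": -0.209, "hand": 0},
    {"tx": -0.034, "ty": -0.0026, "tz": 0, "wx": 0, "wy": 0, "wz": -0.261, "hand": 0},
    {"tx": -0.0407, "ty": -0.002, "tz": 0, "wx": 0, "wy": 0, "wz": -0.313, "hand": 0}
  ]
}}

```text
t: 15.5
ee_pos: [0.5022, 0.1785, 0.0143]
eef_rot: [179.9, -0.3, 53.9]
contact_force: [2.4, 4.4, -0.6]
finger_gap: 0.0004
```

Run:
```python
from cell import env
from h import *
st=env.state(); delta(st,[0,0,.013],4); rows(st,[144,146,148,150,152,154,156,158,160])
t=env.snapshot('scene');crop(t,120,150,280,270,5,'pics/s11.png')
```

```text
t 15.5 ee [0.5022 0.1785 0.0143] [179.89  -0.29  53.88] F [ 2.4   4.42 -0.58] gap 0.0004
d [-0.4403 -0.3004 -0.0015] w [-5.000e-04 -5.600e-03  8.705e-01] rows 8.528543514986744
144 [-0.0022 -0.0006  0.0013] [ 0.002 -0.005 -0.002]
146 [-0.0066 -0.0013  0.0013] [ 0.002 -0.005 -0.037]
148 [-0.011  -0.002   0.0012] [ 0.002 -0.005 -0.072]
150 [-0.0154 -0.0024  0.0012] [ 0.002 -0.005 -0.107]
152 [-0.0199 -0.0027  0.0012] [ 0.002 -0.005 -0.142]
154 [-0.0243 -0.0029  0.0012] [ 0.002 -0.005 -0.177]
156 [-0.0287 -0.0029  0.0011] [ 0.002 -0.005 -0.212]
158 [-0.0332 -0.0027  0.0011] [ 0.002 -0.005 -0.247]
160 [-0.0376 -0.0024  0.0011] [ 0.003 -0.005 -0.281]
```

View pics/s11.png

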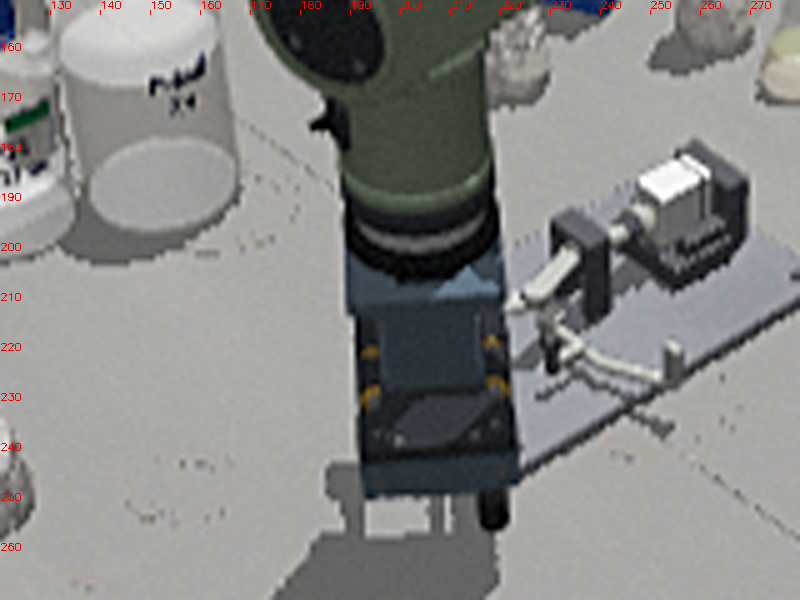

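Request:
{"name": "play_rows", "arguments": {
  "deltas": [
    {"tx": -0.0044, "ty": -0.0007, "tz": 0, "wx": 0, "wy": 0, "wz": -0.035, "hand": 0},
    {"tx": -0.0088, "ty": -0.0014, "tz": 0, "wx": 0, "wy": 0, "wz": -0.07, "hand": 0},
    {"tx": -0.0132, "ty": -0.0018, "tz": 0, "wx": 0, "wy": 0, "wz": -0.105, "hand": 0},
    {"tx": -0.0132, "ty": -0.0018, "tz": 0, "wx": 0, "wy": 0, "wz": -0.105, "hand": 0}
  ]
}}

```text
t: 16.05
ee_pos: [0.492, 0.1681, 0.0141]
eef_rot: [179.9, -0.1, 59.8]
contact_force: [1.4, 3.4, 0.2]
finger_gap: 0.0003
```

Request:
{"name": "play_rows", "arguments": {
  "deltas": [
    {"tx": -0.0044, "ty": -0.0007, "tz": 0, "wx": 0, "wy": 0, "wz": -0.035, "hand": 0},
    {"tx": -0.0066, "ty": -0.001, "tz": 0, "wx": 0, "wy": 0, "wz": -0.0525, "hand": 0},
    {"tx": -0.0066, "ty": -0.001, "tz": 0, "wx": 0, "wy": 0, "wz": -0.0525, "hand": 0}
  ]
}}

```text
t: 16.42
ee_pos: [0.4872, 0.1624, 0.0139]
eef_rot: [179.9, -0.0, 62.9]
contact_force: [3.0, 2.1, -0.5]
finger_gap: 0.0002
```

Request:
{"name": "play_rows", "arguments": {
  "deltas": [
    {"tx": -0.0022, "ty": -0.0003, "tz": 0, "wx": 0, "wy": 0, "wz": -0.0175, "hand": 0},
    {"tx": -0.0044, "ty": -0.0006, "tz": 0, "wx": 0, "wy": 0, "wz": -0.035, "hand": 0},
    {"tx": -0.0044, "ty": -0.0006, "tz": 0, "wx": 0, "wy": 0, "wz": -0.035, "hand": 0}
  ]
}}

```text
t: 16.8
ee_pos: [0.4841, 0.1582, 0.0138]
eef_rot: [180.0, 0.0, 64.9]
contact_force: [2.9, 1.9, 0.2]
finger_gap: 0.0006
```

Request:
{"name": "play_rows", "arguments": {
  "deltas": [
    {"tx": -0.0022, "ty": -0.0003, "tz": 0, "wx": 0, "wy": 0, "wz": -0.0175, "hand": 0},
    {"tx": -0.0044, "ty": -0.0006, "tz": 0, "wx": 0, "wy": 0, "wz": -0.035, "hand": 0},
    {"tx": -0.0044, "ty": -0.0006, "tz": 0, "wx": 0, "wy": 0, "wz": -0.035, "hand": 0}
  ]
}}

```text
t: 17.18
ee_pos: [0.4815, 0.1545, 0.0138]
eef_rot: [180.0, 0.0, 67.0]
contact_force: [2.3, 0.8, 0.5]
finger_gap: 0.0005
```

Run:
```python
from cell import env
from h import *
st=env.state(); delta(st,[0,0,.013],4); rows(st,[157,159,161])
t=env.snapshot('scene');crop(t,180,150,280,250,6,'pics/s12.png')
```

```text
t 17.175 ee [0.4815 0.1545 0.0138] [1.800e+02 3.000e-02 6.695e+01] F [2.27 0.79 0.52] gap 0.0005
d [-0.3307 -0.3826  0.0009] w [3.0000e-04 4.0000e-04 1.0987e+00] rows 8.090648563902846
157 [ 0.0007 -0.0001  0.0008] [ 0.     0.    -0.001]
159 [-0.0036 -0.0008  0.0008] [ 0.     0.    -0.036]
161 [-0.008  -0.0015  0.0008] [ 0.     0.    -0.071]
```

View pics/s12.png

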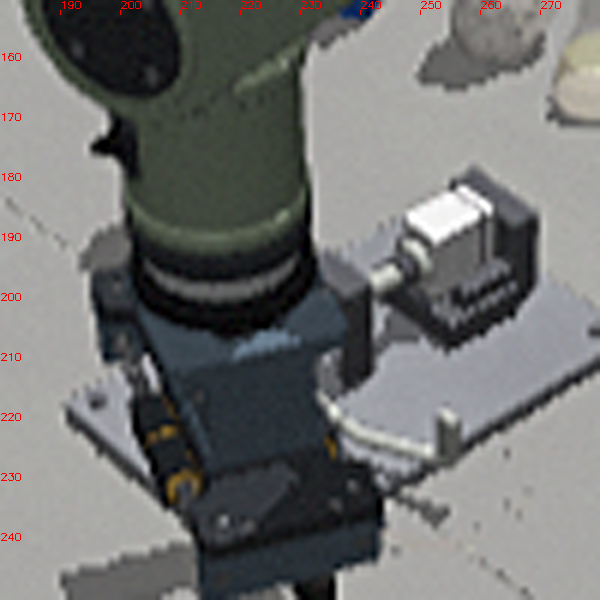

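Request:
{"name": "play_rows", "arguments": {
  "deltas": [
    {"tx": -0.0022, "ty": -0.0003, "tz": 0, "wx": 0, "wy": 0, "wz": -0.0175, "hand": 0},
    {"tx": -0.0022, "ty": -0.0003, "tz": 0, "wx": 0, "wy": 0, "wz": -0.0175, "hand": 0}
  ]
}}

```text
t: 17.48
ee_pos: [0.4804, 0.1528, 0.0137]
eef_rot: [-180.0, 0.0, 67.9]
contact_force: [3.3, 2.2, 1.1]
finger_gap: 0.0004
```

Request:
{"name": "play_rows", "arguments": {
  "deltas": [
    {"tx": -0.0022, "ty": -0.0003, "tz": 0, "wx": 0, "wy": 0, "wz": -0.0175, "hand": 0},
    {"tx": -0.0022, "ty": -0.0003, "tz": 0, "wx": 0, "wy": 0, "wz": -0.0175, "hand": 0}
  ]
}}

```text
t: 17.73
ee_pos: [0.4792, 0.1511, 0.0138]
eef_rot: [-180.0, -0.0, 68.9]
contact_force: [1.4, 3.6, 0.4]
finger_gap: 0.0004
```

Request:
{"name": "play_rows", "arguments": {
  "deltas": [
    {"tx": -0.0022, "ty": -0.0003, "tz": 0, "wx": 0, "wy": 0, "wz": -0.0175, "hand": 0},
    {"tx": -0.0022, "ty": -0.0003, "tz": 0, "wx": 0, "wy": 0, "wz": -0.0175, "hand": 0}
  ]
}}

```text
t: 17.98
ee_pos: [0.4781, 0.1492, 0.0137]
eef_rot: [-180.0, -0.0, 69.9]
contact_force: [1.8, 4.2, 1.1]
finger_gap: 0.0001
```

Request:
{"name": "play_rows", "arguments": {
  "deltas": [
    {"tx": -0.0022, "ty": -0.0003, "tz": 0, "wx": 0, "wy": 0, "wz": -0.0175, "hand": 0},
    {"tx": -0.0022, "ty": -0.0003, "tz": 0, "wx": 0, "wy": 0, "wz": -0.0175, "hand": 0}
  ]
}}

```text
t: 18.23
ee_pos: [0.477, 0.1473, 0.0137]
eef_rot: [-180.0, -0.0, 70.9]
contact_force: [0.8, 5.3, 2.5]
finger_gap: 0.0005
```

Request:
{"name": "play_rows", "arguments": {
  "deltas": [
    {"tx": -0.0022, "ty": -0.0003, "tz": 0, "wx": 0, "wy": 0, "wz": -0.0175, "hand": 0},
    {"tx": -0.0022, "ty": -0.0003, "tz": 0, "wx": 0, "wy": 0, "wz": -0.0175, "hand": 0}
  ]
}}

```text
t: 18.48
ee_pos: [0.4759, 0.1455, 0.0137]
eef_rot: [-180.0, -0.0, 71.9]
contact_force: [0.3, 5.1, 0.8]
finger_gap: 0.0004
```

Request:
{"name": "play_rows", "arguments": {
  "deltas": [
    {"tx": -0.0022, "ty": -0.0003, "tz": 0, "wx": 0, "wy": 0, "wz": -0.0175, "hand": 0},
    {"tx": -0.0022, "ty": -0.0003, "tz": 0, "wx": 0, "wy": 0, "wz": -0.0175, "hand": 0}
  ]
}}

```text
t: 18.73
ee_pos: [0.4748, 0.1435, 0.0137]
eef_rot: [-179.9, -0.0, 72.9]
contact_force: [0.3, 5.8, 1.3]
finger_gap: 0.0001
```

Run:
```python
from cell import env
from h import *
for i in range(2):
  st=env.state(); print(st['contact_force'].round(2),st['ee_pos'].round(4))
  t=env.snapshot('scene')
crop(t,180,150,280,250,6,'pics/s13.png')
w=env.snapshot('wrist'); cv2.imwrite('pics/w13.png',cv2.resize(w['frame'],(768,576)))
```

```text
[0.33 5.79 1.26] [0.4748 0.1435 0.0137]
[0.62 5.93 1.13] [0.4748 0.1435 0.0137]
```

View pics/s13.png

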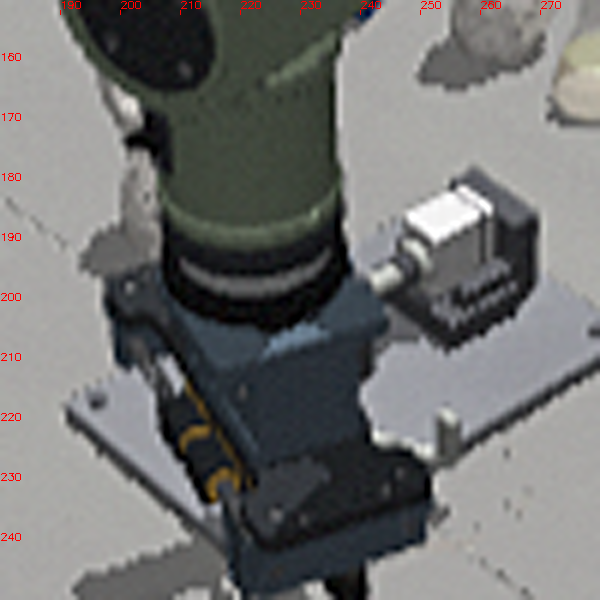

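View pics/w13.png

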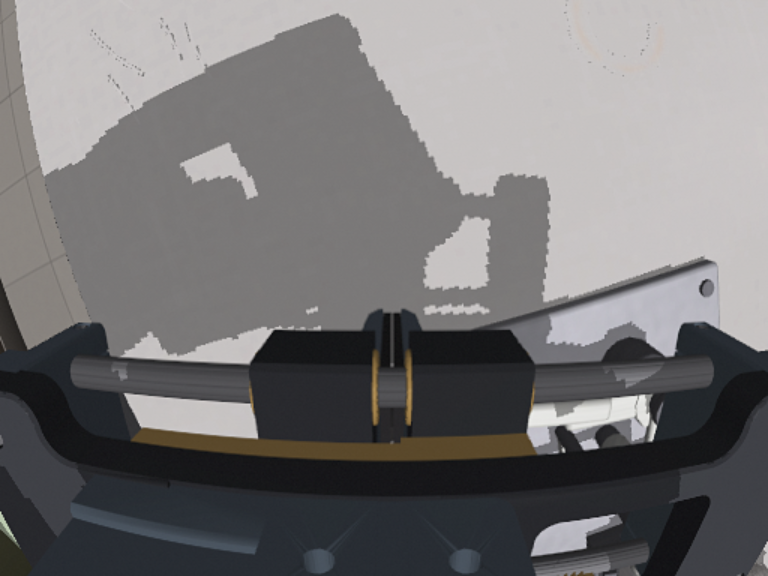

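Request:
{"name": "play_rows", "arguments": {
  "deltas": [
    {"tx": -0.0022, "ty": -0.0003, "tz": 0, "wx": 0, "wy": 0, "wz": -0.0175, "hand": 0},
    {"tx": -0.0022, "ty": -0.0003, "tz": 0, "wx": 0, "wy": 0, "wz": -0.0175, "hand": 0}
  ]
}}

```text
t: 19.12
ee_pos: [0.4738, 0.1415, 0.0137]
eef_rot: [-179.9, -0.0, 73.9]
contact_force: [0.3, 6.8, 1.8]
finger_gap: 0.0003
```

Request:
{"name": "play_rows", "arguments": {
  "deltas": [
    {"tx": -0.0022, "ty": -0.0003, "tz": 0, "wx": 0, "wy": 0, "wz": -0.0175, "hand": 0},
    {"tx": -0.0022, "ty": -0.0003, "tz": 0, "wx": 0, "wy": 0, "wz": -0.0175, "hand": 0}
  ]
}}

```text
t: 19.38
ee_pos: [0.4727, 0.1393, 0.0137]
eef_rot: [-179.9, -0.0, 74.9]
contact_force: [0.1, 5.1, 1.3]
finger_gap: 0.0003
```

Request:
{"name": "play_rows", "arguments": {
  "deltas": [
    {"tx": -0.0022, "ty": -0.0003, "tz": 0, "wx": 0, "wy": 0, "wz": -0.0175, "hand": 0},
    {"tx": -0.0022, "ty": -0.0003, "tz": 0, "wx": 0, "wy": 0, "wz": -0.0175, "hand": 0}
  ]
}}

```text
t: 19.62
ee_pos: [0.4717, 0.1371, 0.0136]
eef_rot: [-179.9, 0.0, 75.9]
contact_force: [-0.3, 5.4, 1.4]
finger_gap: 0.0009
```

Request:
{"name": "play_rows", "arguments": {
  "deltas": [
    {"tx": -0.0022, "ty": -0.0003, "tz": 0, "wx": 0, "wy": 0, "wz": -0.0175, "hand": 0},
    {"tx": -0.0022, "ty": -0.0003, "tz": 0, "wx": 0, "wy": 0, "wz": -0.0175, "hand": 0}
  ]
}}

```text
t: 19.88
ee_pos: [0.4707, 0.1348, 0.0136]
eef_rot: [-179.9, 0.0, 76.9]
contact_force: [-1.7, 4.8, 2.1]
finger_gap: 0.0001
```

Request:
{"name": "play_rows", "arguments": {
  "deltas": [
    {"tx": -0.0022, "ty": -0.0003, "tz": 0, "wx": 0, "wy": 0, "wz": -0.0175, "hand": 0},
    {"tx": -0.0022, "ty": -0.0003, "tz": 0, "wx": 0, "wy": 0, "wz": -0.0175, "hand": 0}
  ]
}}

```text
t: 20.12
ee_pos: [0.4701, 0.1325, 0.0135]
eef_rot: [-179.9, 0.1, 78.0]
contact_force: [-2.4, 3.1, 1.3]
finger_gap: 0.0006
```

Request:
{"name": "play_rows", "arguments": {
  "deltas": [
    {"tx": -0.0022, "ty": -0.0003, "tz": 0, "wx": 0, "wy": 0, "wz": -0.0175, "hand": 0},
    {"tx": -0.0022, "ty": -0.0003, "tz": 0, "wx": 0, "wy": 0, "wz": -0.0175, "hand": 0}
  ]
}}

```text
t: 20.38
ee_pos: [0.4698, 0.1303, 0.0135]
eef_rot: [-180.0, 0.1, 79.0]
contact_force: [-2.1, 2.0, 0.5]
finger_gap: 0.0006
```

Request:
{"name": "play_rows", "arguments": {
  "deltas": [
    {"tx": -0.0016, "ty": -0.0002, "tz": 0, "wx": 0, "wy": 0, "wz": -0.013, "hand": 0},
    {"tx": -0.0016, "ty": -0.0002, "tz": 0, "wx": 0, "wy": 0, "wz": -0.013, "hand": 0}
  ]
}}

```text
t: 20.62
ee_pos: [0.4696, 0.1288, 0.0136]
eef_rot: [-180.0, 0.0, 79.7]
contact_force: [-0.8, 0.7, -0.8]
finger_gap: 0.0005
```

Request:
{"name": "play_rows", "arguments": {
  "deltas": [
    {"tx": -0.0016, "ty": -0.0002, "tz": 0, "wx": 0, "wy": 0, "wz": -0.013, "hand": 0},
    {"tx": -0.0016, "ty": -0.0002, "tz": 0, "wx": 0, "wy": 0, "wz": -0.013, "hand": 0}
  ]
}}

```text
t: 20.88
ee_pos: [0.4694, 0.1274, 0.0137]
eef_rot: [180.0, 0.0, 80.5]
contact_force: [0.8, -0.0, -0.3]
finger_gap: 0.0006
```

Run:
```python
from cell import env
from h import *
st=env.state(); print(st['contact_force'].round(2),st['ee_pos'].round(4))
t=env.snapshot('scene');crop(t,180,150,300,270,5,'pics/s14.png')
t=env.snapshot('top');crop(t,200,150,300,240,6,'pics/t14.png')
```

```text
[ 0.79 -0.05 -0.3 ] [0.4694 0.1274 0.0137]
```

View pics/s14.png

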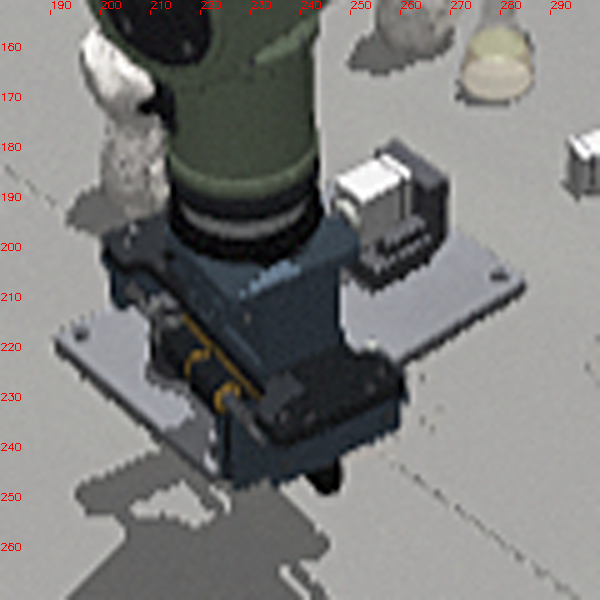

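View pics/t14.png

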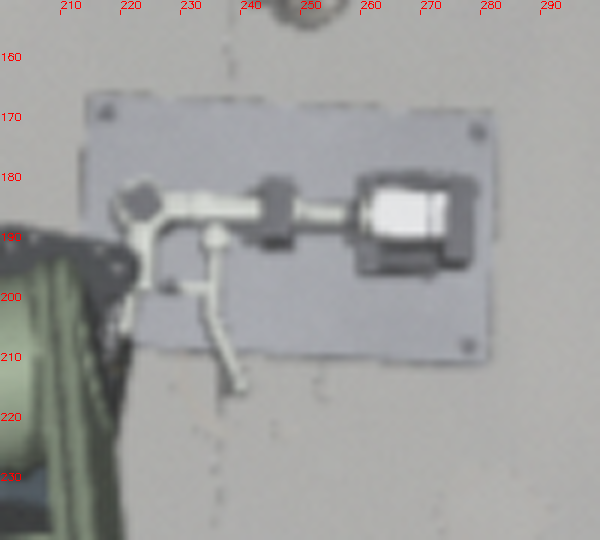

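Request:
{"name": "play_rows", "arguments": {
  "deltas": [
    {"tx": 0.003, "ty": 0, "tz": 0, "wx": 0, "wy": 0, "wz": 0, "hand": 0},
    {"tx": 0.01, "ty": 0, "tz": 0, "wx": 0, "wy": 0, "wz": 0, "hand": 0},
    {"tx": 0.025, "ty": 0, "tz": 0, "wx": 0, "wy": 0, "wz": 0, "hand": 0},
    {"tx": 0.025, "ty": 0, "tz": 0, "wx": 0, "wy": 0, "wz": 0, "hand": 0}
  ]
}}

```text
t: 21.48
ee_pos: [0.4752, 0.1541, 0.0142]
eef_rot: [179.8, -0.1, 80.6]
contact_force: [3.5, 2.3, -0.4]
finger_gap: 0.0003
```

Run:
```python
from cell import env
from h import *
st=env.state(); print(st['contact_force'].round(2),st['ee_pos'].round(4))
t=env.snapshot('top');pickle.dump(t,open('/tmp/t15.pkl','wb'));crop(t,200,150,300,240,6,'pics/t15.png')
print((world(t,222.7,184.2,.065)*1000).round(1))
```

```text
[ 3.55  2.34 -0.45] [0.4752 0.1541 0.0142]
[583.8  83.   65. ]
```

View pics/t15.png

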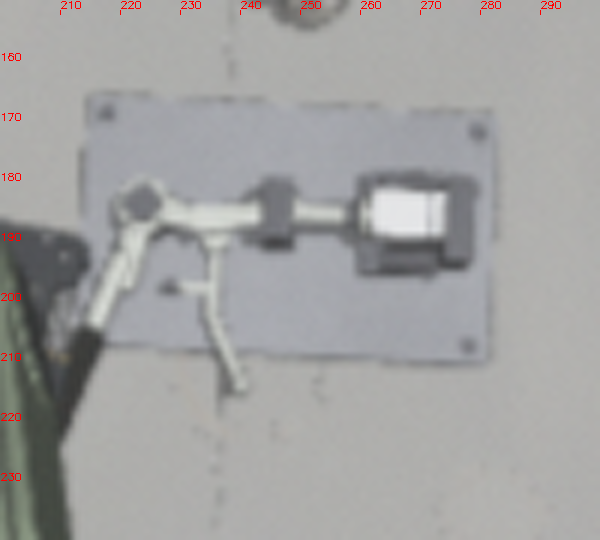

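Request:
{"name": "play_rows", "arguments": {
  "deltas": [
    {"tx": -0.005, "ty": 0, "tz": 0, "wx": 0, "wy": 0, "wz": 0, "hand": 0},
    {"tx": -0.01, "ty": 0, "tz": 0, "wx": 0, "wy": 0, "wz": 0, "hand": 0},
    {"tx": -0.015, "ty": 0, "tz": 0, "wx": 0, "wy": 0, "wz": 0, "hand": 0},
    {"tx": -0.02, "ty": 0, "tz": 0, "wx": 0, "wy": 0, "wz": 0, "hand": 0},
    {"tx": -0.023, "ty": 0, "tz": 0, "wx": 0, "wy": 0, "wz": 0, "hand": 0},
    {"tx": -0.025, "ty": 0, "tz": 0, "wx": 0, "wy": 0, "wz": 0, "hand": 0},
    {"tx": -0.025, "ty": 0, "tz": 0, "wx": 0, "wy": 0, "wz": 0, "hand": 0}
  ]
}}

```text
t: 22.4
ee_pos: [0.469, 0.127, 0.0135]
eef_rot: [-180.0, 0.1, 80.5]
contact_force: [0.5, 0.2, -0.1]
finger_gap: 0.0006
```

Request:
{"name": "play_rows", "arguments": {
  "deltas": [
    {"tx": -0.0016, "ty": -0.0002, "tz": 0, "wx": 0, "wy": 0, "wz": -0.013, "hand": 0},
    {"tx": -0.0016, "ty": -0.0002, "tz": 0, "wx": 0, "wy": 0, "wz": -0.013, "hand": 0}
  ]
}}

```text
t: 22.65
ee_pos: [0.4688, 0.1259, 0.0137]
eef_rot: [-180.0, 0.0, 81.2]
contact_force: [-0.2, 1.3, -0.3]
finger_gap: 0.0003
```

Run:
```python
from cell import env
from h import *
st=env.state(); print(st['contact_force'].round(2),st['ee_pos'].round(4))
t=env.snapshot('top');pickle.dump(t,open('/tmp/t16.pkl','wb'));crop(t,200,150,300,240,6,'pics/t16.png')
```

```text
[-0.25  1.33 -0.25] [0.4688 0.1259 0.0137]
```

View pics/t16.png

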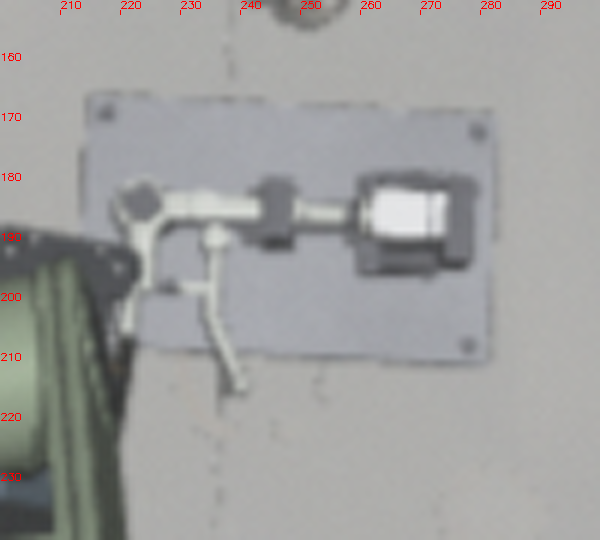

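Request:
{"name": "play_rows", "arguments": {
  "deltas": [
    {"tx": -0.001, "ty": -0.0001, "tz": 0, "wx": 0, "wy": 0, "wz": -0.008, "hand": 0},
    {"tx": -0.001, "ty": -0.0001, "tz": 0, "wx": 0, "wy": 0, "wz": -0.008, "hand": 0}
  ]
}}

```text
t: 22.95
ee_pos: [0.4685, 0.1251, 0.0137]
eef_rot: [-180.0, 0.0, 81.7]
contact_force: [-0.9, -1.1, -0.5]
finger_gap: 0.0002
```

Request:
{"name": "play_rows", "arguments": {
  "deltas": [
    {"tx": -0.001, "ty": -0.0001, "tz": 0, "wx": 0, "wy": 0, "wz": -0.008, "hand": 0},
    {"tx": -0.001, "ty": -0.0001, "tz": 0, "wx": 0, "wy": 0, "wz": -0.008, "hand": 0}
  ]
}}

```text
t: 23.2
ee_pos: [0.4683, 0.1241, 0.0137]
eef_rot: [-180.0, 0.0, 82.1]
contact_force: [0.2, -0.6, 0.5]
finger_gap: 0.0006
```

Run:
```python
from cell import env
from h import *
F=[]
for i in range(3):
  st=env.state(); F.append(st['contact_force']); t=env.snapshot('top')
print(np.array(F).round(2),st['ee_pos'].round(4))
t0=pickle.load(open('/tmp/t16.pkl','rb'))
a=t0['frame'][170:235,205:260];b=t['frame'][170:235,205:260]
cv2.imwrite('pics/cmp.png',cv2.resize(np.hstack([a,b]),None,fx=7,fy=7,interpolation=cv2.INTER_CUBIC))
```

```text
[[ 0.22 -0.61  0.5 ]
 [-0.19 -0.07 -0.01]
 [ 0.02  0.39  0.02]] [0.4683 0.1242 0.0137]
```

View pics/cmp.png

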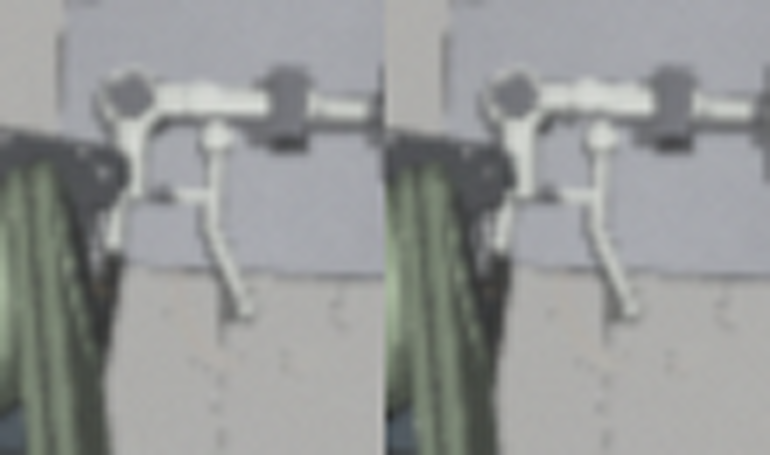

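Request:
{"name": "play_rows", "arguments": {
  "deltas": [
    {"tx": 0.003, "ty": 0, "tz": 0, "wx": 0, "wy": 0, "wz": 0, "hand": 0},
    {"tx": 0.008, "ty": 0, "tz": 0, "wx": 0, "wy": 0, "wz": 0, "hand": 0},
    {"tx": 0.015, "ty": 0, "tz": 0, "wx": 0, "wy": 0, "wz": 0, "hand": 0},
    {"tx": 0.015, "ty": 0, "tz": 0, "wx": 0, "wy": 0, "wz": 0, "hand": 0}
  ]
}}

```text
t: 23.85
ee_pos: [0.4706, 0.1397, 0.0137]
eef_rot: [180.0, -0.0, 82.2]
contact_force: [1.1, -0.8, 0.5]
finger_gap: 0.0005
```

Run:
```python
from cell import env
from h import *
F=[]
for i in range(2):
  st=env.state(); F.append(st['contact_force']); t=env.snapshot('top')
print(np.array(F).round(2),st['ee_pos'].round(4))
t0=pickle.load(open('/tmp/t16.pkl','rb'))
a=t0['frame'][170:235,205:260];b=t['frame'][170:235,205:260]
cv2.imwrite('pics/cmp2.png',cv2.resize(np.hstack([a,b]),None,fx=7,fy=7,interpolation=cv2.INTER_CUBIC))
```

```text
[[ 1.11 -0.77  0.49]
 [ 0.37 -0.55 -0.6 ]] [0.4704 0.1394 0.0137]
```

View pics/cmp2.png

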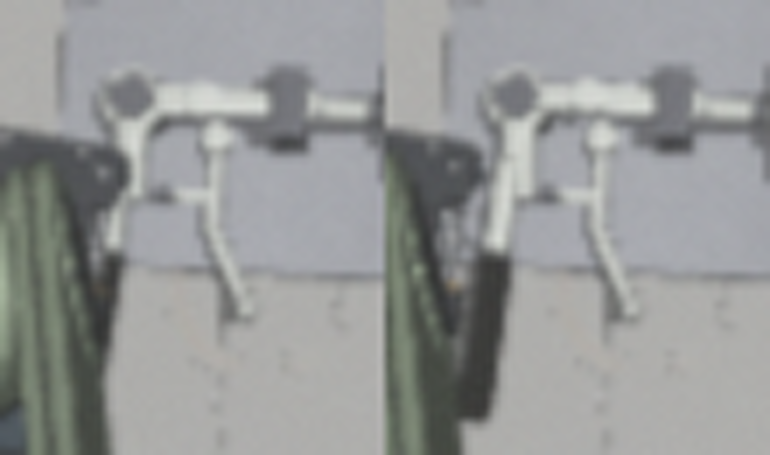

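Run:
```python
from cell import env
from h import *
st=env.state(); delta(st,[.486,-.04,.13],88.3)
```

```text
t 23.95 ee [0.4703 0.1392 0.0137] [-1.800e+02  1.000e-02  8.215e+01] F [-0.18  0.09 -0.43] gap 0.0007
d [-0.1754  0.04   -0.1163] w [-1.000e-04  2.000e-04 -1.073e-01] rows 3.427882760223729
```

Request:
{"name": "play_rows", "arguments": {
  "deltas": [
    {"tx": 0.005, "ty": 0, "tz": -0.03, "wx": 0, "wy": 0, "wz": 0, "hand": 0},
    {"tx": 0.005, "ty": 0, "tz": -0.07, "wx": 0, "wy": 0, "wz": 0, "hand": 0},
    {"tx": 0.005, "ty": 0.0, "tz": -0.105, "wx": 0, "wy": 0, "wz": 0, "hand": 0},
    {"tx": -0.035, "ty": 0.01, "tz": -0.116, "wx": 0, "wy": 0, "wz": -0.03, "hand": 0},
    {"tx": -0.085, "ty": 0.02, "tz": -0.116, "wx": 0, "wy": 0, "wz": -0.06, "hand": 0},
    {"tx": -0.135, "ty": 0.03, "tz": -0.116, "wx": 0, "wy": 0, "wz": -0.09, "hand": 0},
    {"tx": -0.175, "ty": 0.04, "tz": -0.116, "wx": 0, "wy": 0, "wz": -0.107, "hand": 0},
    {"tx": -0.175, "ty": 0.04, "tz": -0.116, "wx": 0, "wy": 0, "wz": -0.107, "hand": 0},
    {"tx": -0.175, "ty": 0.04, "tz": -0.116, "wx": 0, "wy": 0, "wz": -0.107, "hand": 0}
  ]
}}

```text
t: 25.08
ee_pos: [0.4857, -0.0394, 0.1296]
eef_rot: [-180.0, -0.0, 88.2]
contact_force: [-0.1, 0.5, -0.3]
finger_gap: 0.0007
```

Run:
```python
from cell import env
from h import *
st=env.state(); s=env.snapshot('wrist'); s['st']=st; pickle.dump(s,open('/tmp/w17.pkl','wb'))
cv2.imwrite('pics/w17.png',cv2.resize(s['frame'],(768,576))); delta(st,[.486,-.04,.13],88.3)
t=env.snapshot('scene'); crop(t,165,140,305,260,5,'pics/s17.png')
```

```text
t 25.075 ee [ 0.4857 -0.0394  0.1296] [-1.7997e+02 -3.0000e-02  8.8210e+01] F [-0.13  0.46 -0.31] gap 0.0007
d [-0.0006  0.0003 -0.0004] w [-0.0005 -0.0005 -0.0016] rows 0.011957850092531457
```

View pics/w17.png

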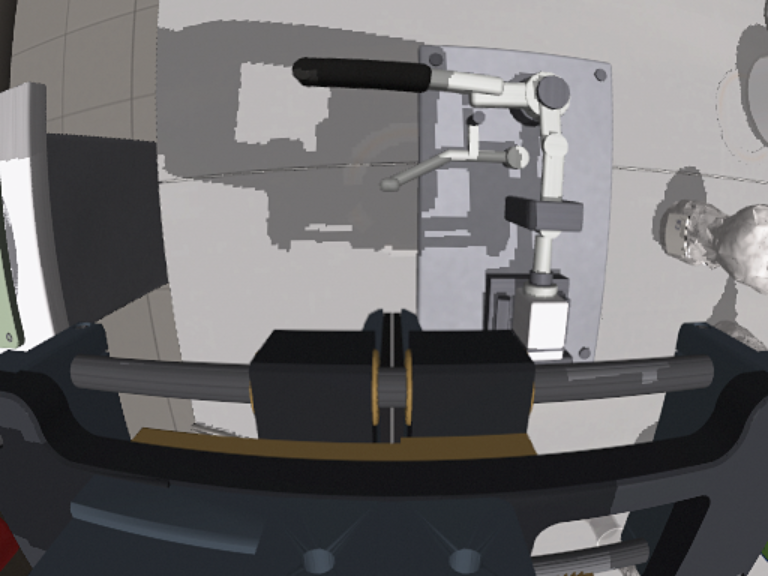

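View pics/s17.png

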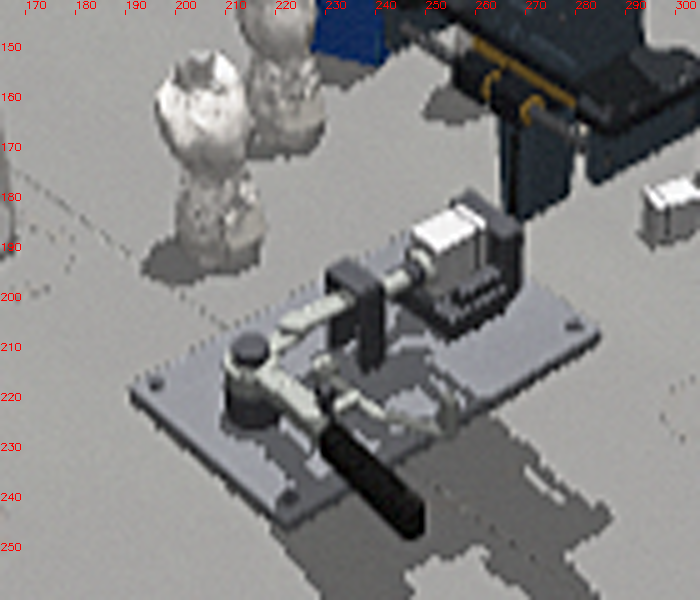

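Run:
```python
from cell import env
from h import *
s=pickle.load(open('/tmp/w17.pkl','rb'))
crop(s,235,95,305,145,10,'pics/w17c.png')
for u in range(252,270,2): print(u,[(v,*(wworld(s,u,v)*1000).round(0)) for v in (119,121,123,125,127)])
print(wworld(s,205,48)*1000,wworld(s,285,53)*1000, wworld(s,245,49)*1000)
```

```text
252 [(119, np.float64(477.0), np.float64(30.0), np.float64(1.0)), (121, np.float64(477.0), np.float64(28.0), np.float64(1.0)), (123, np.float64(477.0), np.float64(26.0), np.float64(-1.0)), (125, np.float64(477.0), np.float64(24.0), np.float64(-0.0)), (127, np.float64(477.0), np.float64(21.0), np.float64(-1.0))]
254 [(119, np.float64(479.0), np.float64(30.0), np.float64(-0.0)), (121, np.float64(481.0), np.float64(28.0), np.float64(56.0)), (123, np.float64(481.0), np.float64(27.0), np.float64(56.0)), (125, np.float64(481.0), np.float64(25.0), np.float64(55.0)), (127, np.float64(479.0), np.float64(21.0), np.float64(0.0))]
256 [(119, np.float64(483.0), np.float64(30.0), np.float64(56.0)), (121, np.float64(483.0), np.float64(28.0), np.float64(57.0)), (123, np.float64(482.0), np.float64(27.0), np.float64(57.0)), (125, np.float64(482.0), np.float64(25.0), np.float64(58.0)), (127, np.float64(482.0), np.float64(23.0), np.float64(57.0))]
258 [(119, np.float64(484.0), np.float64(30.0), np.float64(56.0)), (121, np.float64(484.0), np.float64(28.0), np.float64(56.0)), (123, np.float64(484.0), np.f
[... 1152 characters left out ...]
.float64(31.0)), (121, np.float64(492.0), np.float64(28.0), np.float64(31.0)), (123, np.float64(492.0), np.float64(26.0), np.float64(30.0)), (125, np.float64(492.0), np.float64(23.0), np.float64(2.0)), (127, np.float64(492.0), np.float64(21.0), np.float64(-1.0))]
268 [(119, np.float64(494.0), np.float64(30.0), np.float64(31.0)), (121, np.float64(494.0), np.float64(28.0), np.float64(30.0)), (123, np.float64(495.0), np.float64(25.0), np.float64(-0.0)), (125, np.float64(495.0), np.float64(23.0), np.float64(0.0)), (127, np.float64(495.0), np.float64(21.0), np.float64(-1.0))]
[439.23062684  97.77078596  62.32384308] [510.29841589  89.75812528  61.21692977] [475.03257101  94.12163496  62.86482707]
```

View pics/w17c.png

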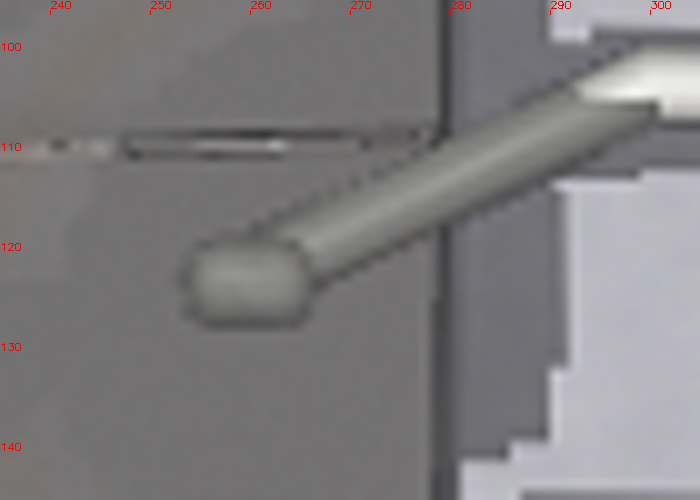

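Request:
{"name": "play_rows", "arguments": {
  "deltas": [
    {"tx": 0.01, "ty": 0, "tz": 0.05, "wx": 0, "wy": 0, "wz": 0, "hand": 0},
    {"tx": 0.02, "ty": 0, "tz": 0.09, "wx": 0, "wy": 0, "wz": 0, "hand": 0},
    {"tx": 0.025, "ty": 0, "tz": 0.115, "wx": 0, "wy": 0, "wz": 0, "hand": 0},
    {"tx": 0.025, "ty": 0, "tz": 0.12, "wx": 0, "wy": 0, "wz": 0, "hand": 0},
    {"tx": 0.035, "ty": 0, "tz": 0.12, "wx": 0, "wy": 0, "wz": 0, "hand": 0},
    {"tx": 0.042, "ty": 0, "tz": 0.12, "wx": 0, "wy": 0, "wz": 0, "hand": 0},
    {"tx": 0.042, "ty": 0, "tz": 0.12, "wx": 0, "wy": 0, "wz": 0, "hand": 0}
  ]
}}

```text
t: 26.05
ee_pos: [0.488, 0.0028, 0.0107]
eef_rot: [179.9, 0.0, 88.3]
contact_force: [0.4, 0.7, 0.2]
finger_gap: 0.0
```

Run:
```python
from cell import env
from h import *
st=env.state(); s=env.snapshot('wrist'); s['st']=st
crop(s,200,80,330,220,5,'pics/w18.png'); delta(st,[.486,.006,.009],88.3)
t=env.snapshot('scene'); crop(t,165,140,305,260,5,'pics/s18.png')
```

```text
t 26.05 ee [0.488  0.0028 0.0107] [179.88   0.    88.32] F [0.38 0.73 0.17] gap 0.0
d [ 0.0031 -0.0021  0.0017] w [0.0021 0.0001 0.0003] rows 0.06591697325816373
```

View pics/w18.png

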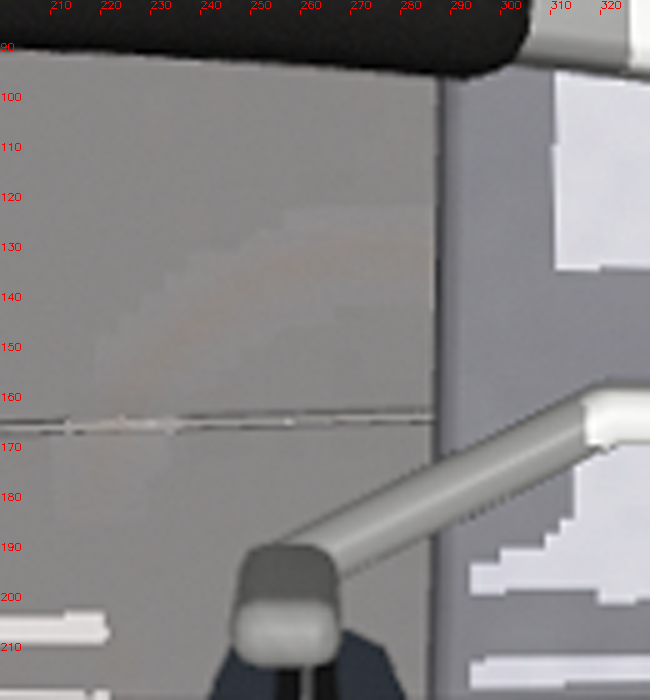

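View pics/s18.png

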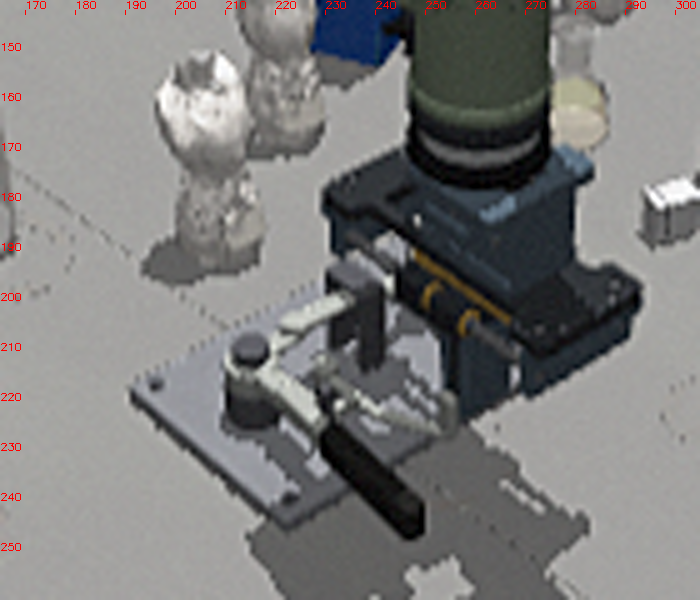

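Run:
```python
from h import *
s=pickle.load(open('/tmp/w1.pkl','rb'))
m=[]
for v in range(205,300,2):
  for u in range(0,512,3):
    c,D,d=wray(s,u,v); r=s['range_z'][v,u]
    P=(s['tool_from_camera']@np.append(d*r/-d[2],1))[:3]
    if P[2]<-.01 and r>0: m.append((*P,u,v))
m=np.array(m)
for lo in range(-12,12):
  q=m[(m[:,1]>=lo*.01)&(m[:,1]<lo*.01+.01)]
  if len(q): print(lo,q[q[:,2].argmax()].round(3))
```

```text
-9 [ 3.80e-02 -8.00e-02 -1.10e-01  5.10e+01  2.17e+02]
-8 [ 3.90e-02 -7.80e-02 -1.09e-01  5.70e+01  2.15e+02]
-7 [ 3.90e-02 -6.50e-02 -1.11e-01  8.10e+01  2.17e+02]
-6 [ 1.90e-02 -5.00e-02 -2.80e-02  1.80e+02  2.05e+02]
-5 [ 1.50e-02 -4.70e-02 -2.80e-02  1.86e+02  2.11e+02]
-4 [ 3.40e-02 -3.20e-02 -1.18e-01  1.59e+02  2.43e+02]
-3 [ 3.40e-02 -2.60e-02 -1.19e-01  1.77e+02  2.45e+02]
-2 [ 3.40e-02 -1.30e-02 -1.19e-01  2.19e+02  2.45e+02]
-1 [ 3.40e-02 -1.00e-02 -1.18e-01  2.31e+02  2.45e+02]
0 [ 3.40e-02  7.00e-03 -1.18e-01  2.88e+02  2.45e+02]
1 [ 3.40e-02  1.40e-02 -1.18e-01  3.12e+02  2.45e+02]
2 [ 3.40e-02  2.80e-02 -1.19e-01  3.57e+02  2.43e+02]
3 [ 3.40e-02  3.00e-02 -1.18e-01  3.63e+02  2.43e+02]
4 [ 1.90e-02  4.90e-02 -2.70e-02  3.42e+02  2.05e+02]
5 [ 1.90e-02  5.20e-02 -3.20e-02  3.48e+02  2.07e+02]
6 [ 3.90e-02  6.30e-02 -1.11e-01  4.41e+02  2.17e+02]
7 [ 3.90e-02  7.70e-02 -1.09e-01  4.65e+02  2.15e+02]
8 [ 3.90e-02  8.10e-02 -1.31e-01  5.10e+02  2.35e+02]
```

Request:
{"name": "play_rows", "arguments": {
  "deltas": [
    {"tx": 0.004, "ty": 0, "tz": 0, "wx": 0, "wy": 0, "wz": 0, "hand": 0},
    {"tx": 0.008, "ty": 0, "tz": 0, "wx": 0, "wy": 0, "wz": 0, "hand": 0},
    {"tx": 0.012, "ty": 0, "tz": 0, "wx": 0, "wy": 0, "wz": 0, "hand": 0},
    {"tx": 0.015, "ty": 0, "tz": 0, "wx": 0, "wy": 0, "wz": 0, "hand": 0}
  ]
}}

```text
t: 26.65
ee_pos: [0.4871, 0.0171, 0.0095]
eef_rot: [-179.9, 0.0, 88.3]
contact_force: [-1.6, -3.8, 0.1]
finger_gap: 0.0007
```

Request:
{"name": "play_rows", "arguments": {
  "deltas": [
    {"tx": 0.004, "ty": 0, "tz": 0, "wx": 0, "wy": 0, "wz": 0, "hand": 0},
    {"tx": 0.008, "ty": 0, "tz": 0, "wx": 0, "wy": 0, "wz": 0, "hand": 0},
    {"tx": 0.011, "ty": 0, "tz": 0, "wx": 0, "wy": 0, "wz": 0, "hand": 0},
    {"tx": 0.011, "ty": 0, "tz": 0, "wx": 0, "wy": 0, "wz": 0, "hand": 0}
  ]
}}

```text
t: 27.15
ee_pos: [0.488, 0.0285, 0.0096]
eef_rot: [-180.0, -0.0, 88.3]
contact_force: [-2.9, -1.2, -0.3]
finger_gap: 0.0003
```

Run:
```python
from cell import env
from h import *
st=env.state(); delta(st,[.486,.006,.009],88.3)
t=env.snapshot('scene'); crop(t,165,140,305,260,5,'pics/s19.png')
```

```text
t 27.15 ee [0.488  0.0285 0.0096] [-179.99   -0.     88.27] F [-2.95 -1.24 -0.28] gap 0.0003
d [-0.0226 -0.0013  0.0006] w [-0.0002 -0.0001 -0.0005] rows 0.3620835135427423
```

View pics/s19.png

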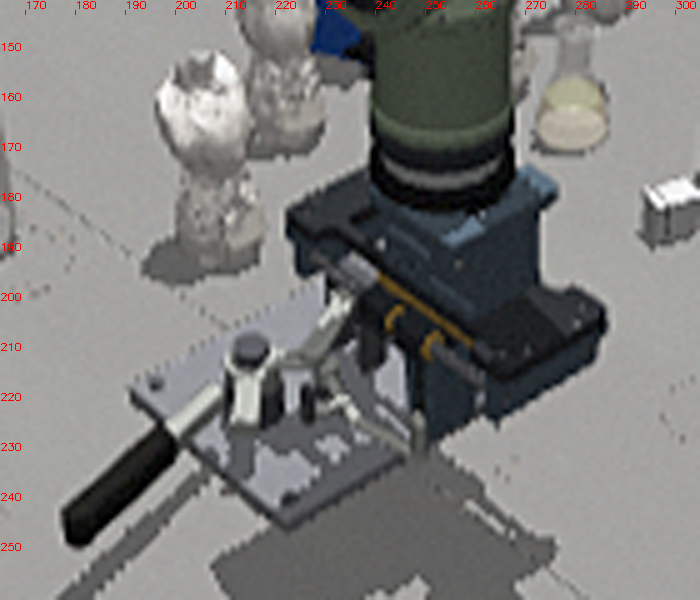

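Request:
{"name": "play_rows", "arguments": {
  "deltas": [
    {"tx": -0.01, "ty": 0, "tz": 0, "wx": 0, "wy": 0, "wz": 0, "hand": 0},
    {"tx": -0.025, "ty": 0, "tz": 0, "wx": 0, "wy": 0, "wz": 0, "hand": 0},
    {"tx": -0.042, "ty": 0, "tz": 0, "wx": 0, "wy": 0, "wz": 0, "hand": 0},
    {"tx": -0.042, "ty": 0, "tz": -0.03, "wx": 0, "wy": 0, "wz": 0, "hand": 0},
    {"tx": -0.042, "ty": 0, "tz": -0.09, "wx": 0, "wy": 0, "wz": 0, "hand": 0},
    {"tx": -0.09, "ty": -0.03, "tz": -0.14, "wx": 0, "wy": 0, "wz": 0, "hand": 0},
    {"tx": -0.14, "ty": -0.05, "tz": -0.16, "wx": 0, "wy": 0, "wz": 0, "hand": 0},
    {"tx": -0.14, "ty": -0.05, "tz": -0.16, "wx": 0, "wy": 0, "wz": 0, "hand": 0},
    {"tx": -0.14, "ty": -0.05, "tz": -0.16, "wx": 0, "wy": 0, "wz": 0, "hand": 0}
  ]
}}

```text
t: 28.32
ee_pos: [0.4337, -0.1108, 0.1697]
eef_rot: [180.0, -0.0, 88.1]
contact_force: [0.3, 0.4, -0.2]
finger_gap: 0.0006
```

Run:
```python
from cell import env
from h import *
st=env.state(); s=env.snapshot('wrist'); s['st']=st; pickle.dump(s,open('/tmp/w20.pkl','wb'))
crop(s,220,40,370,200,5,'pics/w20.png'); delta(st,[.486,.006,.009],88.3)
t=env.snapshot('scene'); crop(t,165,140,305,260,5,'pics/s20.png')
```

```text
t 28.325 ee [ 0.4337 -0.1108  0.1697] [ 1.7996e+02 -3.0000e-02  8.8120e+01] F [ 0.35  0.42 -0.22] gap 0.0006
d [0.1184 0.0484 0.1608] w [ 0.0006 -0.0004 -0.0032] rows 3.286947404551538
```

View pics/w20.png

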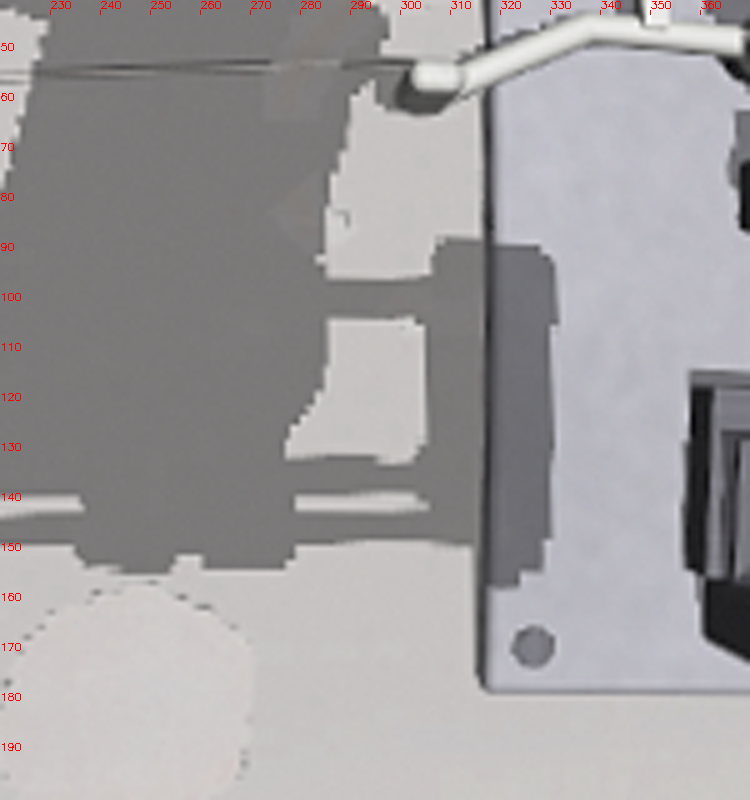

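View pics/s20.png

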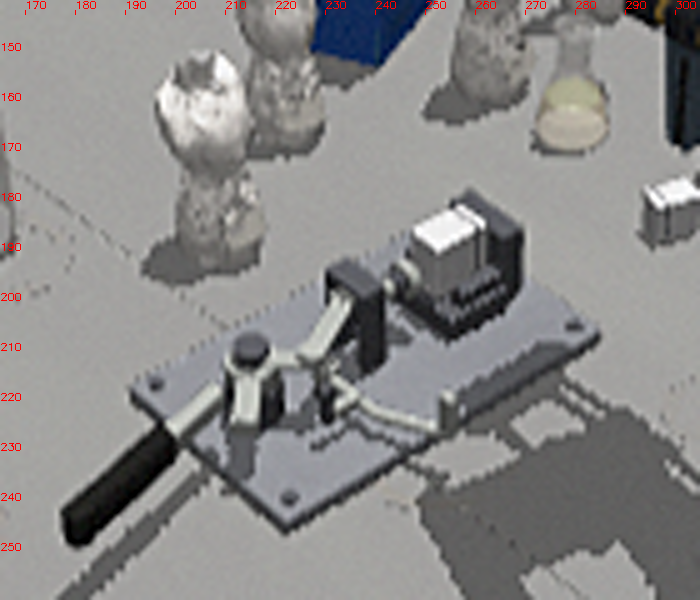

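Run:
```python
from cell import env
from h import *
s=pickle.load(open('/tmp/w20.pkl','rb'))
crop(s,350,40,450,190,5,'pics/w21.png')
t=env.snapshot('top'); crop(t,205,160,295,220,8,'pics/t21.png')
a=pickle.load(open('/tmp/top0.pkl','rb'))['frame'].astype(int)
```

```text
(no output)
```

View pics/w21.png

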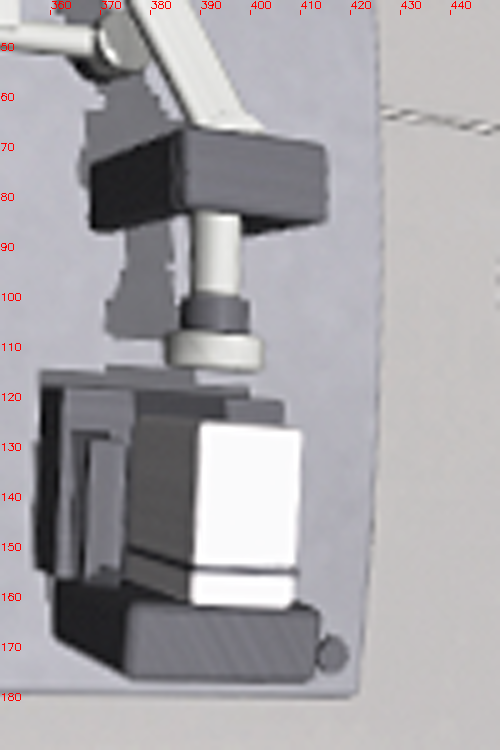

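View pics/t21.png

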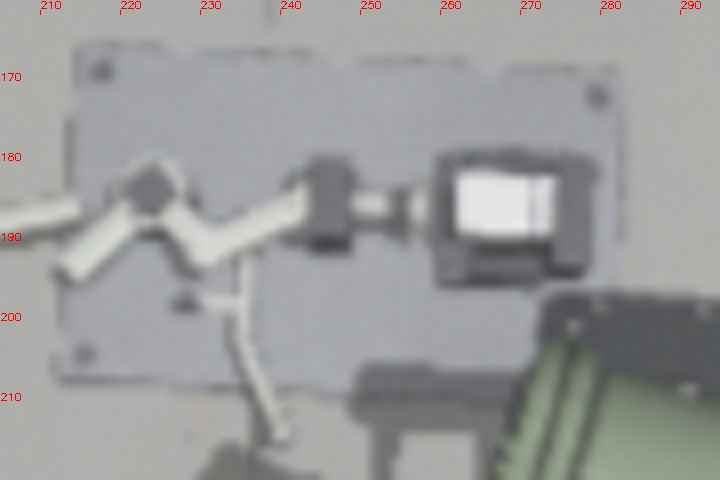

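Run:
```python
from cell import env
from h import *
s=pickle.load(open('/tmp/w20.pkl','rb'))
c=np.array([wworld(s,u,v,.07)*1000 for u,v in[(390.5,124.2),(410,125.5),(409.2,161.3),(389,160.5)]]);print(c.round(1),c.mean(0))
yaw=np.radians(-1.7);R=np.array([[np.cos(yaw),-np.sin(yaw)],[np.sin(yaw),np.cos(yaw)]]);O=CP*1000-R@[0,41]
print('press',R.T@(c.mean(0)[:2]-O), [ (wworld(s,400,v)*1000).round(1) for v in (130,140,150)])
print('jaw',R.T@((wworld(s,393,111.5,.056)*1000)[:2]-O))
env.sign_off(); print(env.state()['t'])
```

```text
[[572.4 -46.6  70. ]
 [596.6 -47.2  70. ]
 [597.2 -86.7  70. ]
 [571.6 -85.7  70. ]] [584.44239654 -66.55135132  70.        ]
press [   1.70397016 -109.36698343] [array([583.8, -52.5,  70.6]), array([584.6, -63.4,  69.5]), array([584.8, -74.2,  70. ])]
jaw [ -1.81385141 -75.45988582]
the job is handed in; nothing more can be done
the job is handed in; nothing more can be done
```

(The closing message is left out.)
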